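# Mark the new push block and hang the set on the hook carousel

## Robot

A 6-joint arm with a two-finger parallel gripper is mounted at the origin on the work surface. World frame = base frame: x ahead of the robot, y to its left, z up, the work surface at z = 0. Lengths are in m, angles in rad, forces in N, time in s.
With the tool pointing down it reaches from about 0.275 to 0.875 m from the base axis. Payload 12.5 kg.
Tool frame: the origin (TCP) lies midway between the tips of the shut fingers; the grasp point (between the pads) lies 19 mm behind it (robot.grasp_offset is the distance from the TCP to the grasp point, in m); z points along the fingers, y is the line along which they close (so a half turn about z gives the same grasp; the last joint's range is limited). The gripper opens to 85 mm and grips with 20 to 120 N. Pads are 22 mm wide; open, the fingers measure 114 mm over their backs; the gripper's body (76 mm by 85 mm) begins 54 mm behind the grasp point. The pads swing forward as they close: fully open they stand 13 mm farther back than shut.
Start: joints at [1.045, 0.351, 1.652, -0, 1.139, -0.085], TCP at [0.235, 0.497, 0.231] pointing down, gripper open.
Joint ranges: [-2.75, 2.75], [-0.79, 2.1], [0.01, 2.65], [-1.57, 4.71], [0.07, 3.14], [-2.87, 2.87]. Speed limits (rad/s): [2.22, 2.22, 2.79, 3.14, 3.14, 3.14].

## Interface

Orientations are given as [roll, pitch, yaw] about the fixed x, y, z axes, in that order (R = Rz(yaw) Ry(pitch) Rx(roll)).
In Python, from plant import robot, snapshot, find_in, mark_of gives the robot as it stands. The module is installed in compiled form; this text tells all that it offers.
- The arm moves only by the tool arm_command, never from a script. Its argument "deltas" is a list of rows, each a list of 5 numbers: the closure in counts, from 0 (fully open) to 255 (shut), then the shift along the tool's x, y, z in units of 12 cm (1.0 is 12 cm), then the turn about the tool's z in units of pi/2 rad (1.0 is pi/2 rad). In form: [[hand, dx, dy, dz, turn], ...]. A call has 1 to 5 rows; each row is the pose to reach, as a shift and turn from the pose commanded when the call began, along the tool's axes at that moment; what a row does not reach only later rows make up. A row lasts 1/10 s, in which the tool goes at most 50 mm and 8.59 degrees, less where a joint would pass 70% of its speed; a pose out of reach is approached as far as the arm can. A call with a number of a shift or a turn outside -1 to 1 is refused whole. A call with a gripper value outside its range is refused whole. The fingers move at their own pace and stop on an object; "squeeze" is the grip in N (left out, the last holds). Time passes only in rows, so rows that repeat a pose let the fingers close. It gives the time, the measured TCP pose, the force, the opening and the grip force at its end, in the units of the state.
- robot.state(): the state, without advancing time (a new reading comes with each control period).
- snapshot(name): name is "side" or "top" or "wrist"; returns a dict with "color" (384x512x3 uint8, blue, green, red), "depth" (384x512 float32, m along the optical axis (not along the pixel's ray), 0 where there is no reading), "vertical_fov" (degrees; the focal length in pixels is half the picture's height over the tangent of half this angle, whatever the lens; pixels are square), "cx", "cy" (the principal point, pixels), "dist_coeffs" ([k1, k2, p1, p2, k3] as OpenCV has them; the pictures are not rectified), "rvec" (rotation vector, rad) and "tvec" (3), from world to camera coordinates, as OpenCV has them. Camera axes: x right, y down, z forward; pixel columns grow to the right and rows downward; lengths in m; the calibration is good to about 2 mm. A picture is of the moment at which its call begins.
- robot.close_job(): hands the job in; it is judged then, once.
Trained networks look in a picture, given as the dict that the camera call returned (one of the last four; its "shot" number tells which), for a name from the list of things; names that differ only in an ending like _2 or _b are one class to them, and where a whole thing is asked for, a point or a joint stands for the part that bears it (a point fixed in the world has none). Each returns a list of dicts, best first, with "conf" (0 to 1); they miss things now and then, are a little off and sometimes report something else, mostly with a low value. They report only what shows in the picture. A call takes as long as a camera call.
- find_in(picture, thing): "bbox" ([left, top, width, height] in pixels, round what is visible of it).
- mark_of(picture, thing): "location" ([row, column] in pixels: a listed point, or the origin of a listed thing).
The state is a dict: "t": time; "joint_pos": joint angles; "joint_velocities": joint speeds; "effort": joint torques, N m; "eef_pos": TCP position; "tool_rot": TCP orientation; "contact_force": force on the tool from outside, world axes, zero at the start; "moment": the same for the moment, N m; "gripper_width": opening from 0.0 (shut) to 1.0 (fully open); "grasp_force": force on a finger pad.
Only numpy, scipy, OpenCV 4.12 (cv2) and the standard library are available. Lean on these libraries where they do the work, as an engineer would, in place of code of your own. Each camera call takes 0.05 s, during which the arm holds its last target. There are 200 camera calls.

## Task

Set the new blue push block in the punch's nest, draw the striker back by its red fin until the sear catches and it stays cocked, then press the yellow button so that it fires and marks the block. Then put away every push block on the bench, the new one and all the red ones: turn the carousel so that an empty hook stands at the loading opening and hang a block on it by its eye, one block to a hook. Leave the blocks hanging still and the striker uncocked, and do not disturb the glue bottle, the tape roll, the wood offcut or anything else on the bench.

Things in the scene. Friction and masses are not known exactly. Their poses are not given: they have to be found in the camera images.
- block_new: New table-saw push block, blue plastic. Heavy sole 54 (x) x 50 (y) x 22 mm high; on it an upright grip plate 12 mm thick (x), 44 mm wide (y), top 118 mm above the underside, with a 30 x 30 mm square window (the eye) right through it at heights 43 to 73 mm; the solid plate above the eye is there to pinch. Same turned half round. Origin: centre of the underside, z up. About 0.16 kg.
- block_a: Red plastic push block to be put away (may be absent). Shape, size and origin as block_new.
- block_b: Red plastic push block to be put away (may be absent). Shape, size and origin as block_new.
- block_c: Red plastic push block to be put away (may be absent). Shape, size and origin as block_new.
- block_new_eye (a point): Middle of the top edge of the eye of block_new, 73 mm above its underside; this edge rests on the hook when it hangs.
- block_a_eye (a point): Middle of the top edge of the eye of block_a, 73 mm above its underside; this edge rests on the hook when it hangs.
- block_b_eye (a point): Middle of the top edge of the eye of block_b, 73 mm above its underside; this edge rests on the hook when it hangs.
- block_c_eye (a point): Middle of the top edge of the eye of block_c, 73 mm above its underside; this edge rests on the hook when it hangs.
- stand: Fixed round base (radius 132, height 14 mm) of the hook carousel; origin at its centre on the table, on the carousel's upright axis. Yellow guard panels 122 mm from the axis, heights 50 to 120 mm, close it all round except a 101 mm wide loading opening on the stand's -x side (white mark). A block gets onto a hook only through it, moved inward over the hook's tip.
- carousel (a joint): Turning angle of the carousel, rad, counter-clockwise from above, unlimited; friction about 0.1 N m, no detents, stays where left. At 0 hook 0 points straight out of the loading opening, hook k at -k x 1.047. Six hooks, 60 degrees apart; hooks 0 and 1 are full: each carries a red block that is a fixed part of the carousel.
- knob (a point): Grip point of the black bar knob that turns the carousel, on its axis 183 mm above the table: bar 50 mm long (x of this point) x 14 mm thick (y), heights 154 to 200 mm, over a 68 mm wide hub top at 154 mm. It turns with the carousel.
- hook2 (a point): Seat of hook 2, empty at the start: point on top of the hook's arm, 80 mm from the axis, 134 mm above the table. Each hook is a level 8 mm steel bar straight out from the axis to 109 mm; its outer end turns up to 10 mm above the seat's height. A block hangs with its grip plate square to the arm.
- hook3 (a point): Seat of hook 3, empty at the start: point on top of the arm, 80 mm from the axis, 134 mm above the table. Shape as hook2.
- hook4 (a point): Seat of hook 4, empty at the start: point on top of the arm, 80 mm from the axis, 134 mm above the table. Shape as hook2.
- hook5 (a point): Seat of hook 5, empty at the start: point on top of the arm, 80 mm from the axis, 134 mm above the table. Shape as hook2.
- punch: Green spring marking punch, fixed to the table; base 300 x 100 x 12 mm. Its x axis is the striker's line: the nest is towards -x, the striker in the middle, the yellow trip button towards +x. Origin on the table.
- nest (a point): Middle of the floor of the punch's nest, 12 mm above the table, 80 mm from the punch's origin towards its -x. The pocket, 59 (punch's x) x 55 mm, takes a block's sole with the block's x along the punch's x, either way round; rim 10 mm above the floor, back wall 22 mm high on the -x side.
- striker (a joint): Position of the sprung striker, m: 0 at rest (nose just outside the nest), grows as it is drawn along the punch's +x, away from the nest; end stop 0.042. Spring 150 N/m, plus a few N over the sear. Drawn past 0.035 it is caught and stays at about 0.035 (cocked); when tripped it flies back to 0 and raps the block in the nest.
- fin (a point): Middle of the top of the red upright cocking fin on the striker, 95 mm above the table: 12 mm thick along the punch's x, 30 mm wide, free on both sides down to 50 mm above the table. It moves with the striker.
- trip (a joint): Travel of the yellow trip button, m: 0 up, 0.008 fully down (2 N to start, 4 N at the bottom); the sear lets go at about 0.005. It dips and springs back by itself while the striker is being drawn over the sear.
- trip_top (a point): Top of the yellow trip button, 28 mm across, 66 mm above the table; press straight down.
- glue: White glue bottle, 52 mm across, 130 mm tall; leave alone. Origin under its centre.
- tape: Roll of brown tape lying flat, 90 mm across, 25 mm high; leave alone.
- offcut: Brown wood offcut 140 x 45 x 28 mm; leave alone.

How it is judged:
On the way, in this order (a step that is already met when the one before it is completed fails the run):
1. the new block sits in the nest and the striker is cocked: held back on the sear with the trip button up (distance between block_new and nest below 0.008 m and angle between block_new's own z axis and vertical below 0.1 rad and value of joint striker between 0.031 and 0.0375 m and value of joint trip below 0.002 m), for 0.2 s.
2. the button is pressed and the striker has fired at the new block in the nest (distance between block_new and nest below 0.008 m and angle between block_new's own z axis and vertical below 0.1 rad and value of joint striker below 0.008 m and value of joint trip above 0.002 m).
At the end, for the whole second after the job is handed in: Every push block present hangs at rest by its eye on a hook of its own that was empty at the start (middle of the eye's top edge within 30 mm of the hook's seat, upright within 20 degrees, slower than 0.03 m/s), and the striker is not cocked (below 8 mm) ((distance between block_new_eye and hook2 below 0.03 m or distance between block_new_eye and hook3 below 0.03 m or distance between block_new_eye and hook4 below 0.03 m or distance between block_new_eye and hook5 below 0.03 m) and angle between each of block_new, block_a, block_b, block_c's own z axis and vertical below 0.35 rad and linear speed of each of block_new, block_a, block_b, block_c below 0.03 m/s and (distance between block_a_eye and hook2 below 0.03 m or distance between block_a_eye and hook3 below 0.03 m or distance between block_a_eye and hook4 below 0.03 m or distance between block_a_eye and hook5 below 0.03 m) and (distance between block_b_eye and hook2 below 0.03 m or distance between block_b_eye and hook3 below 0.03 m or distance between block_b_eye and hook4 below 0.03 m or distance between block_b_eye and hook5 below 0.03 m) and (distance between block_c_eye and hook2 below 0.03 m or distance between block_c_eye and hook3 below 0.03 m or distance between block_c_eye and hook4 below 0.03 m or distance between block_c_eye and hook5 below 0.03 m) and value of joint striker below 0.008 m); the robot touches nothing.
It fails at once if another thing on the bench is moved by more than 40 mm (distance of any of glue, tape, offcut from where it was at the start of the episode above 0.04 m).
Of block_a, block_b, block_c only 2 to 3 are there at a start; the rules pass over those that are not, and their reading is None.
At some moment in a run one of block_new, block_a, block_b, block_c may be knocked a few centimetres aside while the robot is not near it.
It also fails if it takes over 210 s, if anything falls off the work surface, if the arm or the gripper's body presses on something with over 40 N, if the wrist force passes 120 N, or if a joint passes its speed limit or range.

## Working session

There is one attempt and no reset: what is moved stays moved. The work goes in short steps, Python scripts to look and compute and a tool call to move; the robot and the scene stay as the last step left them, time stands still between calls to the robot, and variables do not carry over. Pictures are saved under pics/ and viewed, at most 14 in all, crops included, and the job is handed in when it is done.

Besides the shell and the picture viewer there is one more tool, called after "Request:" by a JSON object that holds its "method" and its "body". arm_command: Moves the arm, as the interface text tells. Its arguments: {"type":"object","properties":{"deltas":{"type":"array"},"squeeze":{"type":"number"}},"required":["deltas"]}

```bash
mkdir -p pics
cat > h.py <<'E'
import numpy as np, cv2
from plant import robot, snapshot, find_in, mark_of
def cam(p):
    f=192/np.tan(np.radians(p["vertical_fov"])/2)
    return np.array([[f,0,p["cx"]],[0,f,p["cy"]],[0,0,1]]),np.array(p["dist_coeffs"],float),cv2.Rodrigues(np.array(p["rvec"],float))[0],np.array(p["tvec"],float).ravel()
def ray(p,r,c):
    K,d,R,t=cam(p); u=cv2.undistortPoints(np.array([[[c,r]]],float),K,d)[0,0]
    return -R.T@t, R.T@np.array([u[0],u[1],1])
def onz(p,r,c,z):
    o,v=ray(p,r,c); return o+v*(z-o[2])/v[2]
def cloud(p):
    K,d,R,t=cam(p); h,w=p["depth"].shape
    g=np.stack(np.meshgrid(np.arange(w),np.arange(h)),-1).reshape(-1,1,2).astype(float)
    u=cv2.undistortPoints(g,K,d)[:,0]; z=p["depth"].reshape(-1)
    P=np.c_[u*z[:,None],z]; W=(P-t)@R
    W[z<=0]=np.nan
    return W.reshape(h,w,3)
def st():
    s=robot.state(); print({k:np.round(s[k],4).tolist() for k in("t","eef_pos","tool_rot","joint_pos","contact_force","gripper_width","grasp_force")})
def save(p,n): cv2.imwrite("pics/"+n+".png",p["color"])
E
python3 - <<'E'
from h import *
st()
Z=dict(block_new_eye=.073,block_a_eye=.073,stand=0,knob=.183,hook2=.134,hook3=.134,hook4=.134,hook5=.134,punch=0,nest=.012,fin=.095,trip_top=.066,glue=0,tape=0,offcut=0,block_new=0,block_a=0)
ims=[]
for n in("top","side"):
    p=snapshot(n); save(p,n+"0"); ims.append(p["color"])
    K,d,R,t=cam(p); print(n,"cam",(-R.T@t).round(3))
    for k,z in Z.items():
        for m in mark_of(p,k)[:4]:
            if m["conf"]>.2: print(k,round(m["conf"],2),np.round(m["location"],0),onz(p,*m["location"],z).round(3))
E
```

```text
{'t': 0.0, 'eef_pos': [0.2345, 0.4972, 0.2308], 'tool_rot': [-3.1404, -0.0001, 2.7008], 'joint_pos': [1.0454, 0.3513, 1.6524, -0.0, 1.1391, -0.0846], 'contact_force': [-0.8032, 0.4998, -1.0417], 'gripper_width': 1.0032, 'grasp_force': 0.0}
top cam [ 0.48  -0.092  1.44 ]
block_new_eye 0.83 [240. 318.] [ 0.429 -0.294  0.073]
block_new_eye 0.21 [164. 147.] [0.685 0.264 0.073]
block_a_eye 0.65 [240. 244.] [ 0.432 -0.053  0.073]
stand 0.57 [193. 155.] [0.592 0.254 0.   ]
knob 0.96 [186. 139.] [0.6   0.26  0.183]
hook2 0.97 [165. 144.] [0.672 0.26  0.134]
hook2 0.77 [178. 167.] [0.63  0.185 0.134]
hook2 0.76 [200. 166.] [0.561 0.187 0.134]
hook2 0.61 [178. 125.] [0.631 0.32  0.134]
hook3 0.97 [165. 144.] [0.672 0.26  0.134]
hook3 0.77 [178. 167.] [0.63  0.185 0.134]
hook3 0.76 [200. 166.] [0.561 0.187 0.134]
hook3 0.61 [178. 125.] [0.631 0.32  0.134]
hook4 0.97 [165. 144.] [0.672 0.26  0.134]
hook4 0.77 [178. 167.] [0.63  0.185 0.134]
hook4 0.76 [200. 166.] [0.561 0.187 0.134]
hook4 0.61 [178. 125.] [0.631 0.32  0.134]
hook5 0.97 [165. 144.] [0.672 0.26  0.134]
hook5 0.77 [178. 167.] [0.63
[... 1680 characters left out ...]
.551 0.182 0.134]
hook5 0.63 [130. 192.] [0.621 0.323 0.134]
hook5 0.58 [135. 216.] [0.668 0.243 0.134]
punch 0.73 [129. 195.] [0.741 0.471 0.   ]
punch 0.63 [226. 291.] [ 0.638 -0.173  0.   ]
nest 0.78 [215. 277.] [ 0.631 -0.115  0.012]
nest 0.66 [229. 293.] [ 0.626 -0.195  0.012]
fin 0.66 [213. 300.] [ 0.633 -0.212  0.095]
trip_top 0.52 [241. 328.] [ 0.628 -0.337  0.066]
glue 0.77 [186. 284.] [ 0.763 -0.023  0.   ]
tape 0.87 [216. 164.] [0.351 0.153 0.   ]
offcut 0.57 [303. 350.] [ 0.542 -0.51   0.   ]
block_new 0.83 [280. 272.] [ 0.433 -0.288  0.   ]
block_a 0.88 [236. 222.] [ 0.442 -0.05   0.   ]
block_a 0.83 [222. 210.] [0.45  0.026 0.   ]
block_a 0.75 [258. 256.] [ 0.457 -0.195  0.   ]
```

View pics/top0.png

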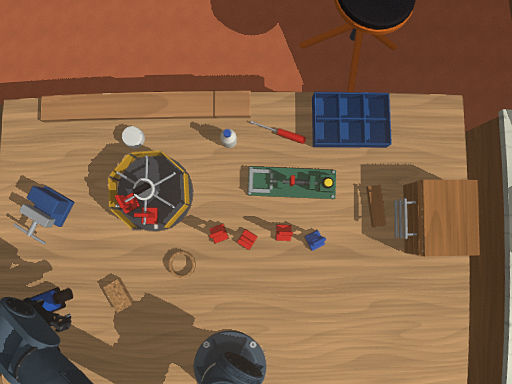

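View pics/side0.png

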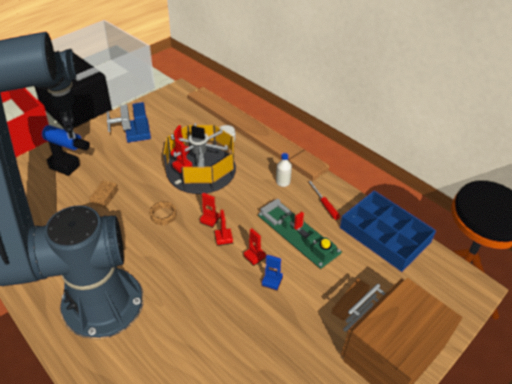

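Run:
```python
from h import *
p=snapshot("top"); W=cloud(p); im=p["color"]
hsv=cv2.cvtColor(im,cv2.COLOR_BGR2HSV)
red=((hsv[...,0]<8)|(hsv[...,0]>172))&(hsv[...,1]>150)&(hsv[...,2]>80)
blue=(abs(hsv[...,0].astype(int)-112)<12)&(hsv[...,1]>150)&(hsv[...,2]>80)
yel=(abs(hsv[...,0].astype(int)-25)<7)&(hsv[...,1]>170)&(hsv[...,2]>120)
for nm,m in(("red",red),("blue",blue),("yel",yel)):
    n,l,s,c=cv2.connectedComponentsWithStats(m.astype(np.uint8))
    for i in range(1,n):
        if s[i,4]<12: continue
        q=W[l==i]; q=q[np.isfinite(q[:,0])]
        hi=q[q[:,2]>q[:,2].max()-.012]
        r=cv2.minAreaRect((hi[:,:2]*1000).astype(np.float32))
        print(nm,s[i].tolist(),"zmax",q[:,2].max().round(3),"n",len(hi),"rect",np.round(r[0],0),np.round(r[1],0),round(r[2]))
# hub/knob
q=W[150:230,100:200].reshape(-1,3)
k=q[(q[:,2]>.185)&(q[:,2]<.21)]; print("knob",len(k),k.mean(0).round(3), [np.round(x) for x in cv2.minAreaRect((k[:,:2]*1000).astype(np.float32))])
a=cv2.resize(im[135:245,90:200],None,fx=5,fy=5,interpolation=cv2.INTER_CUBIC); cv2.imwrite("pics/stand0.png",a)
print(cv2.Rodrigues(np.array(p["rvec"],float))[0].round(2).tolist())
```

```text
red [277, 129, 29, 15, 209] zmax 0.033 n 147 rect [ 786. -214.] [97. 24.] 73
red [290, 175, 5, 11, 45] zmax 0.099 n 31 rect [ 626. -211.] [10. 29.] 88
red [115, 193, 25, 21, 280] zmax 0.182 n 63 rect [554. 323.] [43. 13.] 25
red [134, 207, 24, 17, 257] zmax 0.184 n 58 rect [514. 255.] [43.  9.] 90
red [209, 224, 19, 19, 249] zmax 0.125 n 49 rect [454.  33.] [12. 42.] 20
red [276, 224, 17, 17, 244] zmax 0.122 n 49 rect [ 456. -184.] [39. 12.] 84
red [237, 229, 20, 21, 238] zmax 0.123 n 54 rect [434. -63.] [42. 12.] 58
blue [315, 93, 71, 47, 578] zmax 0.068 n 51 rect [ 846. -417.] [160. 242.] 1
blue [387, 93, 2, 12, 13] zmax 0.064 n 13 rect [ 907. -545.] [ 5. 39.] 86
blue [315, 98, 9, 30, 145] zmax 0.066 n 25 rect [ 862. -293.] [ 1. 89.] 89
blue [224, 130, 6, 7, 36] zmax 0.136 n 33 rect [771.  -2.] [16. 20.] 89
blue [388, 130, 3, 15, 17] zmax 0.066 n 16 rect [ 773. -546.] [ 7. 49.] 80
blue [339, 146, 17, 1, 17] zmax 0.032 n 2 rect [ 747. -431.] [3. 0.] -99
blue [314, 231, 6, 5, 15] zmax 0.029 n 13 rect [ 454. -299.] [18. 10.] 68
blue [311, 238, 15, 12, 64] zmax 0.124 n 32 rect [ 428. -
[... 262 characters left out ...]
zmax 0.126 n 39 rect [683. 337.] [ 7. 66.] 47
yel [110, 171, 6, 6, 23] zmax 0.121 n 10 rect [649. 371.] [ 5. 16.] 49
yel [184, 173, 5, 31, 124] zmax 0.125 n 41 rect [600. 132.] [92.  4.] 3
yel [108, 178, 8, 13, 72] zmax 0.124 n 18 rect [614. 378.] [ 4. 39.] 90
yel [324, 178, 9, 9, 55] zmax 0.073 n 50 rect [ 620. -330.] [23. 24.] 45
yel [109, 195, 6, 12, 33] zmax 0.123 n 18 rect [561. 376.] [36.  4.] 8
yel [165, 205, 23, 23, 126] zmax 0.124 n 45 rect [512. 164.] [ 4. 94.] 48
yel [111, 209, 21, 20, 65] zmax 0.126 n 33 rect [505. 337.] [86.  4.] 49
knob 96 [0.594 0.253 0.198] [array([595., 253.]), array([15., 51.]), np.float64(27.0)]
[[-0.01, -1.0, 0.0], [-1.0, 0.01, -0.06], [0.06, -0.0, -1.0]]
```

View pics/stand0.png

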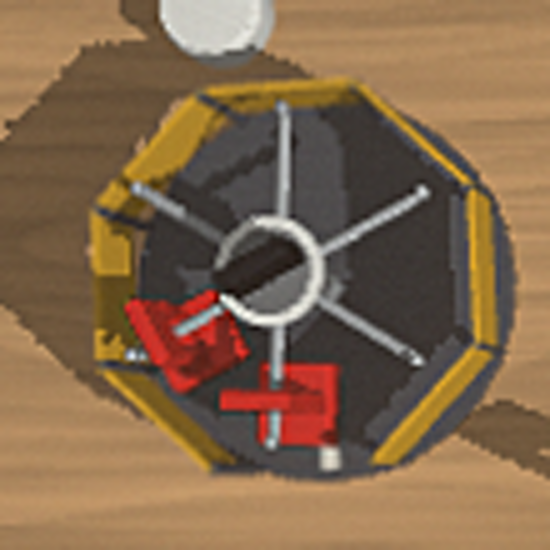

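Request:
{"method": "arm_command", "body": {"deltas": [[0,0,0,0,0.441],[0,0,0,0,0.441],[0,0,0,0,0.441],[0,0,0,0,0.441],[0,0,0,0,0.441]]}}

```text
t: 2.35
eef_pos: [0.2346, 0.4974, 0.2313]
tool_rot: [-3.142, 0.0, 2.002]
contact_force: [-0.5, -0.2, -0.2]
gripper_width: 1.001
grasp_force: 0.0
```

Request:
{"method": "arm_command", "body": {"deltas": [[0,-0.95,-0.19,-0.5,0],[0,-0.95,-0.19,-0.5,0],[0,-0.95,-0.19,-0.5,0],[0,-0.95,-0.19,-0.5,0]]}}

```text
t: 2.75
eef_pos: [0.2632, 0.3829, 0.2934]
tool_rot: [3.138, -0.001, 2.006]
contact_force: [0.9, 1.3, -0.3]
gripper_width: 0.998
grasp_force: 0.0
```

Request:
{"method": "arm_command", "body": {"deltas": [[0,-0.95,-0.19,0,0],[0,-0.95,-0.19,0,0],[0,-0.95,-0.19,0,0],[0,-0.95,-0.19,0,0]]}}

```text
t: 3.15
eef_pos: [0.2902, 0.2705, 0.2911]
tool_rot: [3.142, 0.0, 2.006]
contact_force: [0.5, 0.2, -1.4]
gripper_width: 1.0
grasp_force: 0.0
```

Request:
{"method": "arm_command", "body": {"deltas": [[0,-0.95,-0.19,0,0],[0,-0.95,-0.19,0,0],[0,-0.95,-0.19,0,0],[0,-0.95,-0.19,0,0]]}}

```text
t: 3.55
eef_pos: [0.3181, 0.1581, 0.2912]
tool_rot: [3.141, -0.0, 2.006]
contact_force: [0.0, 0.5, -0.9]
gripper_width: 0.999
grasp_force: 0.0
```

Request:
{"method": "arm_command", "body": {"deltas": [[0,-0.95,-0.19,0,0],[0,-0.95,-0.19,0,0],[0,-0.95,-0.19,0,0],[0,-0.95,-0.19,0,0]]}}

```text
t: 3.95
eef_pos: [0.346, 0.0454, 0.2911]
tool_rot: [-3.142, -0.0, 2.006]
contact_force: [0.3, 1.5, -0.0]
gripper_width: 1.0
grasp_force: 0.0
```

Request:
{"method": "arm_command", "body": {"deltas": [[0,-0.95,-0.19,0,0],[0,-0.95,-0.19,0,0],[0,-0.95,-0.19,0,0],[0,-0.95,-0.19,0,0]]}}

```text
t: 4.35
eef_pos: [0.3737, -0.0672, 0.291]
tool_rot: [-3.141, -0.001, 2.007]
contact_force: [-0.1, -1.0, -0.5]
gripper_width: 1.002
grasp_force: 0.0
```

Request:
{"method": "arm_command", "body": {"deltas": [[0,-0.95,-0.19,0,0],[0,-0.95,-0.19,0,0],[0,-0.95,-0.19,0,0],[0,-0.95,-0.19,0,0]]}}

```text
t: 4.75
eef_pos: [0.4013, -0.1797, 0.2908]
tool_rot: [-3.141, -0.001, 2.007]
contact_force: [-0.3, -0.1, -0.7]
gripper_width: 1.001
grasp_force: 0.0
```

Request:
{"method": "arm_command", "body": {"deltas": [[0,-0.94,-0.19,0,0],[0,-0.94,-0.19,0,0],[0,-0.94,-0.19,0,0],[0,-0.94,-0.19,0,0],[0,-0.94,-0.19,0,0]]}}

```text
t: 5.25
eef_pos: [0.4277, -0.2897, 0.2911]
tool_rot: [-3.142, -0.001, 2.009]
contact_force: [-0.8, 0.8, 0.1]
gripper_width: 1.0
grasp_force: 0.0
```

```bash
cat >> h.py <<'E'
def blocks(p,off=0.,zr=(.095,.135),verbose=1):
    "plate tops: list of (colour, centre xy, z, thickness angle deg)"
    W=cloud(p); hsv=cv2.cvtColor(p["color"],cv2.COLOR_BGR2HSV).astype(int); out=[]
    ok=(hsv[...,1]>120)&(hsv[...,2]>50)
    for nm,m in(("red",((hsv[...,0]<8)|(hsv[...,0]>172))&ok),("blue",(abs(hsv[...,0]-112)<14)&ok)):
        m=m&(W[...,2]>zr[0])&(W[...,2]<zr[1])
        n,l,s,_=cv2.connectedComponentsWithStats(m.astype(np.uint8))
        for i in range(1,n):
            if s[i,4]<20: continue
            q=W[l==i]; zt=np.percentile(q[:,2],90); q=q[q[:,2]>zt-.006]
            (c,(a,b),g)=cv2.minAreaRect((q[:,:2]*1000).astype(np.float32))
            if a>b: a,b,g=b,a,g+90
            g=(g+90)%180-90
            out.append((nm,c,zt,g))
            if verbose: print(nm,"c",np.round(c,1),"z",zt.round(4),"size",round(a,1),round(b,1),"thick ang",round(g,1),"px",s[i].tolist())
    return out
def go(x,y,z,yaw):
    "deltas (units) from the present pose to TCP target, yaw in deg"
    s=robot.state(); e=np.array(s["eef_pos"]); w=s["tool_rot"][2]
    d=np.array([x,y,z])-e
    t=np.array([d[0]*np.cos(w)+d[1]*np.sin(w), d[0]*np.sin(w)-d[1]*np.cos(w), -d[2]])/.12
    a=(np.degrees(w)-yaw+180)%360-180
    print("go",t.round(3),"turn",round(a/90,3),"yaw now",round(np.degrees(w),2))
E
python3 - <<'E'
from h import *
st(); p=snapshot("wrist"); save(p,"w1"); blocks(p)
K,d,R,t=cam(p); print("cam",(-R.T@t).round(3),R.round(2).tolist())
E
```

```text
{'t': 5.25, 'eef_pos': [0.4277, -0.2897, 0.2911], 'tool_rot': [-3.1416, -0.0012, 2.0093], 'joint_pos': [-0.6857, 0.2324, 1.6597, 0.0005, 1.2506, -1.1243], 'contact_force': [-0.7986, 0.7865, 0.1069], 'gripper_width': 1.0002, 'grasp_force': 0.0}
red c [ 456.4 -184.5] z 0.1178 size 12.7 43.3 thick ang -3.7 px [311, 65, 33, 43, 653]
blue c [ 429.5 -288.9] z 0.1179 size 10.7 41.4 thick ang 24.9 px [255, 145, 11, 42, 390]
cam [ 0.396 -0.221  0.433] [[0.91, 0.42, -0.0], [0.41, -0.87, 0.29], [0.12, -0.27, -0.96]]
```

View pics/w1.png

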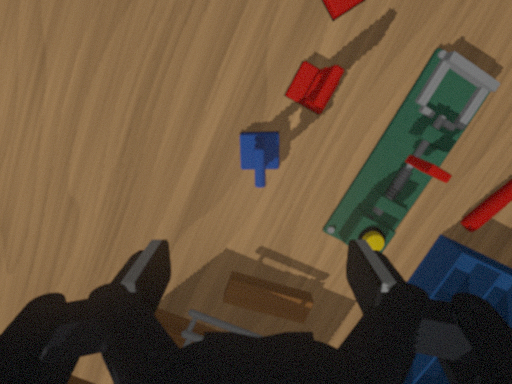

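Run:
```python
from h import *
go(.4295,-.2890,.088,114.9)
p=snapshot("wrist"); W=cloud(p); hsv=cv2.cvtColor(p["color"],cv2.COLOR_BGR2HSV).astype(int)
ok=(hsv[...,1]>120)&(hsv[...,2]>50); x0=W[...,0]>.55
g=(abs(hsv[...,0]-75)<20)&(hsv[...,1]>60)&(W[...,2]>.005)&(W[...,2]<.02)&x0
r=cv2.minAreaRect((W[g][:,:2]*1000).astype(np.float32)); print("base",g.sum(),[np.round(v,1) for v in r],W[g][:,2].mean())
y=(abs(hsv[...,0]-27)<8)&ok&(W[...,2]>.05)&(W[...,2]<.08)&x0; print("button",y.sum(),W[y].mean(0).round(4),[np.round(v,1) for v in cv2.minAreaRect((W[y][:,:2]*1000).astype(np.float32))])
f=((hsv[...,0]<8)|(hsv[...,0]>172))&ok&(W[...,2]>.085)&(W[...,2]<.1)&x0; q=W[f]; print("fin",f.sum(),q.mean(0).round(4),[np.round(v,1) for v in cv2.minAreaRect((q[:,:2]*1000).astype(np.float32))])
n=(hsv[...,1]<60)&(W[...,2]>.017)&(W[...,2]<.04)&x0&(W[...,1]>-.16)&(W[...,1]<-.06); q=W[n]; print("nest rim",n.sum(),q[:,2].max(),[np.round(v,1) for v in cv2.minAreaRect((q[:,:2]*1000).astype(np.float32))])
for k,z in(("nest",.012),("trip_top",.066),("fin",.095)):
    for m in mark_of(p,k)[:2]: print(k,round(m["conf"],2),onz(p,*m["location"],z).round(4))
```

```text
go [-1.000e-03  1.600e-02  1.694e+00] turn 0.003 yaw now 115.14
base 7227 [array([ 624.9, -215.1]), array([294.1,  98.9]), np.float64(87.2)] 0.010856710700313466
button 306 [ 0.6189 -0.3256  0.0621] [array([ 623. , -326.6]), array([21.8, 31.1]), np.float64(75.0)]
fin 264 [ 0.6238 -0.2107  0.0929] [array([ 625.8, -210.7]), array([11.5, 30.1]), np.float64(87.0)]
nest rim 2058 0.03495465715362417 [array([ 629.7, -112.6]), array([90.3, 85.1]), np.float64(88.9)]
nest 0.84 [ 0.6302 -0.1117  0.012 ]
nest 0.51 [ 0.4287 -0.2902  0.012 ]
fin 0.98 [ 0.6265 -0.2118  0.095 ]
fin 0.29 [ 0.5101 -0.4396  0.095 ]
```

Request:
{"method": "arm_command", "body": {"deltas": [[0,0,0.016,1.0,0.003],[0,0,0.016,1.0,0.003],[0,0,0.016,1.0,0.003],[0,0,0.016,1.0,0.003]]}}

```text
t: 5.9
eef_pos: [0.428, -0.2898, 0.1689]
tool_rot: [-3.139, -0.005, 2.004]
contact_force: [-0.0, 0.2, 0.1]
gripper_width: 1.002
grasp_force: 0.0
```

Request:
{"method": "arm_command", "body": {"deltas": [[0,0,0,0.35,0],[0,0,0,0.694,0],[0,0,0,0.694,0],[0,0,0,0.694,0]]}}

```text
t: 6.3
eef_pos: [0.4299, -0.2916, 0.0898]
tool_rot: [3.141, 0.001, 2.003]
contact_force: [-0.3, -0.8, 1.0]
gripper_width: 1.002
grasp_force: 0.0
```

Request:
{"method": "arm_command", "body": {"deltas": [[255,0,0,0,0],[255,0,0,0,0],[255,0,0,0,0],[255,0,0,0,0],[255,0,0,0,0]], "squeeze": 40}}

```text
t: 6.8
eef_pos: [0.4293, -0.2913, 0.0884]
tool_rot: [3.141, 0.0, 2.003]
contact_force: [-0.4, 0.9, 1.9]
gripper_width: 0.148
grasp_force: 2.3
```

Request:
{"method": "arm_command", "body": {"deltas": [[255,0,0,0,0],[255,0,0,0,0],[255,0,0,0,0],[255,0,0,0,0],[255,0,0,0,0]]}}

```text
t: 7.3
eef_pos: [0.4294, -0.2912, 0.0883]
tool_rot: [3.141, 0.0, 2.003]
contact_force: [0.4, 0.6, 5.2]
gripper_width: 0.134
grasp_force: 42.7
```

Request:
{"method": "arm_command", "body": {"deltas": [[255,0,0,-0.3,0],[255,0,0,-0.6,0],[255,0,0,-0.8,0],[255,0,0,-0.8,0]]}}

```text
t: 7.7
eef_pos: [0.4302, -0.292, 0.1867]
tool_rot: [3.14, 0.004, 2.003]
contact_force: [0.1, 0.5, -2.4]
gripper_width: 0.129
grasp_force: 41.6
```

Run:
```python
from h import *
st(); go(.630,-.112,.22,177.2)
```

```text
{'t': 7.7, 'eef_pos': [0.4302, -0.292, 0.1867], 'tool_rot': [3.1396, 0.0043, 2.0034], 'joint_pos': [-0.6859, 0.3475, 1.7783, -0.0001, 1.011, -1.1184], 'contact_force': [0.0963, 0.5498, -2.4086], 'gripper_width': 0.1293, 'grasp_force': 41.5816}
go [ 0.664  2.141 -0.278] turn -0.694 yaw now 114.78
```

Request:
{"method": "arm_command", "body": {"deltas": [[255,0,0.1,-0.86,0],[255,-0.05,0.72,-0.86,0],[255,-0.05,0.72,-0.86,0],[255,-0.05,0.72,-0.86,0]]}}

```text
t: 8.1
eef_pos: [0.5138, -0.2594, 0.2889]
tool_rot: [3.139, 0.003, 2.006]
contact_force: [-0.4, -0.4, -3.0]
gripper_width: 0.135
grasp_force: 41.5
```

Request:
{"method": "arm_command", "body": {"deltas": [[255,-0.05,0.71,0,0],[255,-0.05,0.71,0,0],[255,-0.05,0.71,0,0],[255,-0.05,0.71,0,0]]}}

```text
t: 8.5
eef_pos: [0.5895, -0.2298, 0.2848]
tool_rot: [-3.139, -0.003, 2.004]
contact_force: [-0.3, -0.2, -1.7]
gripper_width: 0.132
grasp_force: 41.6
```

Request:
{"method": "arm_command", "body": {"deltas": [[255,-0.05,0.71,0,0],[255,-0.05,0.71,0,0],[255,-0.05,0.71,0,0],[255,-0.05,0.71,0,0]]}}

```text
t: 8.9
eef_pos: [0.6691, -0.2003, 0.2858]
tool_rot: [-3.14, -0.001, 2.003]
contact_force: [0.5, 0.6, -2.4]
gripper_width: 0.132
grasp_force: 41.6
```

Run:
```python
from h import *
st(); p=snapshot("wrist"); save(p,"w2"); W=cloud(p); hsv=cv2.cvtColor(p["color"],cv2.COLOR_BGR2HSV).astype(int)
np.savez("w2.npz",W=W,c=p["color"])
K,d,R,t=cam(p)
for k,z in(("nest",.012),("trip_top",.066),("fin",.095),("punch",0)):
    for m in mark_of(p,k)[:2]: print(k,round(m["conf"],2),np.round(m["location"]),onz(p,*m["location"],z).round(4))
# metric top map of nest: height image 1 mm/px
q=W.reshape(-1,3); x=((q[:,0]-.56)*1000); y=((q[:,1]+.19)*1000)
ok=(x>0)&(x<140)&(y>0)&(y<140)&np.isfinite(x); H=np.zeros((140,140),np.float32); H[x[ok].astype(int),y[ok].astype(int)]=q[ok,2]
cv2.imwrite("pics/nestmap.png",np.hstack([cv2.resize(np.clip(H[::-1,::-1]*5000,0,255).astype(np.uint8),(560,560),interpolation=cv2.INTER_NEAREST)]))
```

```text
{'t': 8.9, 'eef_pos': [0.6691, -0.2003, 0.2858], 'tool_rot': [-3.1397, -0.0014, 2.0033], 'joint_pos': [-0.3573, 0.593, 1.1429, -0.0004, 1.408, -0.7898], 'contact_force': [0.5088, 0.6453, -2.4093], 'gripper_width': 0.1319, 'grasp_force': 41.6061}
nest 0.88 [ 74. 261.] [ 0.6304 -0.1079  0.012 ]
trip_top 0.81 [231. 183.] [ 0.6195 -0.3297  0.066 ]
fin 0.85 [156. 222.] [ 0.6282 -0.2088  0.095 ]
punch 0.88 [134. 235.] [ 0.6296 -0.1949  0.    ]
```

View pics/w2.png

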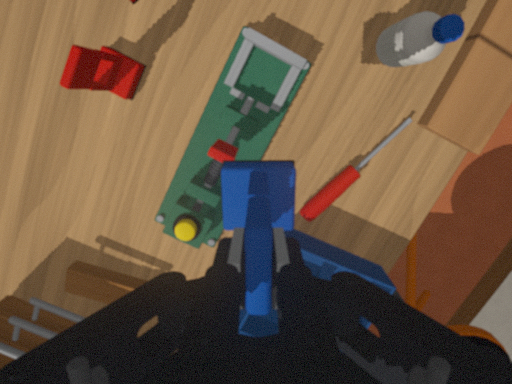

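View pics/nestmap.png

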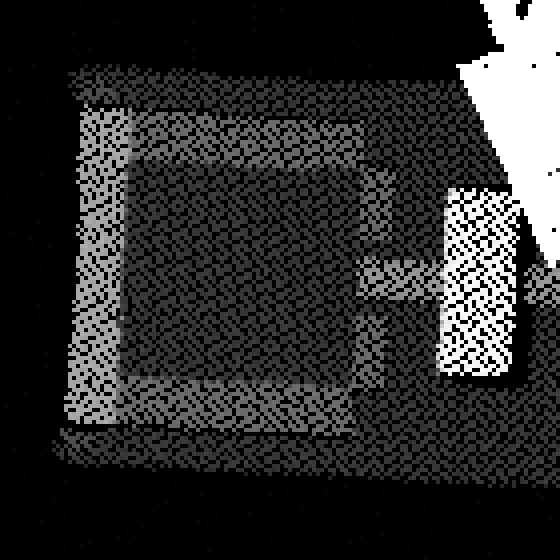

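```bash
cat >> h.py <<'E'
def held(W,c,s,col="blue"):
    "sole of the held block in tool coordinates (mm)"
    hsv=cv2.cvtColor(c,cv2.COLOR_BGR2HSV).astype(int); e=np.array(s["eef_pos"]); w=s["tool_rot"][2]
    m=(abs(hsv[...,0]-112)<14) if col=="blue" else ((hsv[...,0]<8)|(hsv[...,0]>172))
    D=W-e; tx=(D[...,0]*np.cos(w)+D[...,1]*np.sin(w))*1000; ty=(D[...,0]*np.sin(w)-D[...,1]*np.cos(w))*1000; tz=D[...,2]*1000
    m=m&(hsv[...,1]>100)&(abs(tx)<60)&(abs(ty)<50)&(tz<-50)&(tz>-80)
    top=m&(tx>8)&(tx<22); z=np.median(tz[top]); f=m&(abs(tz-z)<4)
    P=np.percentile
    print("sole top z",z.round(1),"(expect -66) front tx",P(tx[f],99).round(1),"(25) ty",P(ty[f&(tx>5)],[1,99]).round(1),"(-27,27) n",f.sum())
    for a in(8,13,18): 
        g=f&(abs(tx-a)<2); print(a,P(ty[g],[1,99]).round(1) if g.sum()>5 else 0)
E
python3 - <<'E'
from h import *
a=np.load("w2.npz"); held(a["W"],a["c"],robot.state())
go(.631,-.1105,.2858,177.2)
E
```

```text
sole top z -69.0 (expect -66) front tx 26.1 (25) ty [-25.9  25.2] (-27,27) n 3220
8 [-26.4  25.2]
13 [-26.2  25. ]
18 [-25.9  25.6]
go [0.815 0.025 0.015] turn -0.694 yaw now 114.72
```

Request:
{"method": "arm_command", "body": {"deltas": [[255,0,0,0,-0.347],[255,0,0,0,-0.347],[255,0,0,0,-0.347],[255,0,0,0,-0.347]]}}

```text
t: 9.55
eef_pos: [0.6694, -0.2003, 0.2875]
tool_rot: [-3.142, 0.0, 2.554]
contact_force: [0.8, -0.1, -1.8]
gripper_width: 0.135
grasp_force: 41.5
```

Request:
{"method": "arm_command", "body": {"deltas": [[255,0,0,0,-0.347],[255,0,0,0,-0.347],[255,0,0,0,-0.347],[255,0,0,0,-0.347],[255,0,0,0,-0.347]]}}

```text
t: 10.05
eef_pos: [0.6695, -0.2003, 0.2875]
tool_rot: [-3.141, 0.0, 3.094]
contact_force: [0.4, -0.7, -1.3]
gripper_width: 0.134
grasp_force: 41.6
```

Request:
{"method": "arm_command", "body": {"deltas": [[255,0.338,0.733,0,0],[255,0.338,0.733,0,0],[255,0.338,0.733,0.4,0],[255,0.338,0.733,0.8,0],[255,0.338,0.733,0.8,0]]}}

```text
t: 10.55
eef_pos: [0.6303, -0.1093, 0.1856]
tool_rot: [3.14, -0.01, 3.091]
contact_force: [-1.8, 0.3, -1.4]
gripper_width: 0.13
grasp_force: 41.6
```

Run:
```python
from h import *
st(); p=snapshot("wrist"); save(p,"w3"); held(cloud(p),p["color"],robot.state()); go(.6328,-.1105,.115,177.2)
```

```text
{'t': 10.55, 'eef_pos': [0.6303, -0.1093, 0.1856], 'tool_rot': [3.1397, -0.0103, 3.0909], 'joint_pos': [-0.2444, 0.5634, 1.4394, -0.0001, 1.1493, -1.7644], 'contact_force': [-1.8461, 0.2846, -1.3876], 'gripper_width': 0.1301, 'grasp_force': 41.5584}
sole top z -71.2 (expect -66) front tx 27.9 (25) ty [-24.5  27.2] (-27,27) n 3184
8 [-24.9  27.6]
13 [-24.8  27.4]
18 [-24.5  27.2]
go [-0.005 -0.004  0.622] turn -0.001 yaw now 177.1
```

View pics/w3.png

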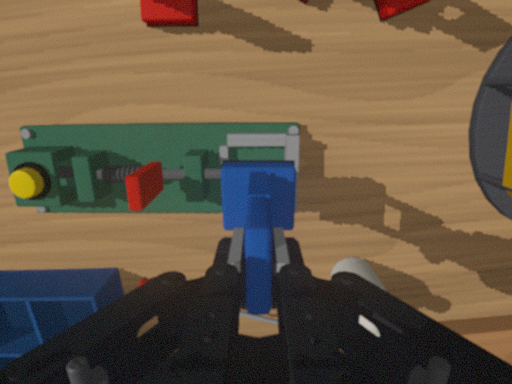

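Request:
{"method": "arm_command", "body": {"deltas": [[255,-0.005,-0.004,0.3,0],[255,-0.005,-0.004,0.55,0],[255,-0.005,-0.004,0.62,0],[255,-0.005,-0.004,0.62,0],[255,-0.005,-0.004,0.62,0]]}}

```text
t: 11.1
eef_pos: [0.6356, -0.1111, 0.1195]
tool_rot: [-3.141, 0.004, 3.093]
contact_force: [-0.2, -0.5, -1.7]
gripper_width: 0.136
grasp_force: 41.6
```

Run:
```python
from h import *
st(); go(.6328,-.1105,.100,177.2)
p=snapshot("wrist"); W=cloud(p); held(W,p["color"],robot.state()); cv2.imwrite("pics/w4.png",cv2.resize(p["color"][90:260,180:350],None,fx=3,fy=3))
# rim/pocket edges visible: front wall (world -x side) and back wall
q=W.reshape(-1,3); hsv=cv2.cvtColor(p["color"],cv2.COLOR_BGR2HSV).reshape(-1,3)
g=(hsv[:,1]<70)&(hsv[:,2]>90)&(q[:,2]>.017)&(q[:,0]>.57)&(q[:,0]<.70)&(q[:,1]>-.17)&(q[:,1]<-.05)&(q[:,2]<.05)
print(g.sum(),np.percentile(q[g],[1,99],axis=0).round(4))
```

```text
{'t': 11.1, 'eef_pos': [0.6356, -0.1111, 0.1195], 'tool_rot': [-3.1409, 0.0035, 3.0928], 'joint_pos': [-0.2451, 0.6413, 1.4829, -0.0, 1.0137, -1.7671], 'contact_force': [-0.1637, -0.4918, -1.7173], 'gripper_width': 0.1357, 'grasp_force': 41.5717}
go [0.023 0.004 0.163] turn 0.0 yaw now 177.2
sole top z -67.2 (expect -66) front tx 24.9 (25) ty [-25.3  26.5] (-27,27) n 3236
8 [-25.6  26.7]
13 [-25.4  26.4]
18 [-25.2  26.9]
2486 [[ 0.5918 -0.1573  0.018 ]
 [ 0.6696 -0.0685  0.0343]]
```

View pics/w4.png

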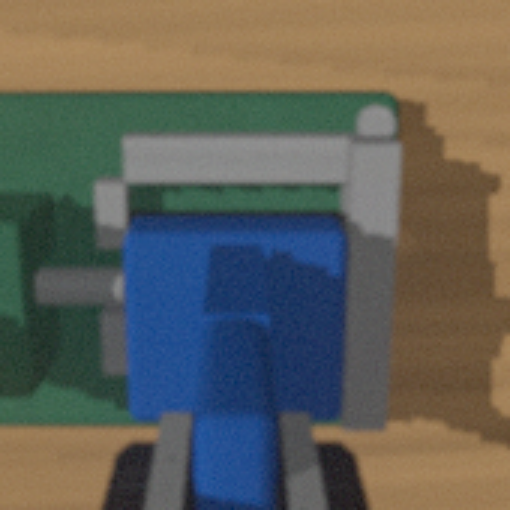

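Request:
{"method": "arm_command", "body": {"deltas": [[255,0.01,0.004,0.03,0],[255,0.01,0.004,0.06,0],[255,0.01,0.004,0.09,0],[255,0.01,0.004,0.12,0],[255,0.01,0.004,0.12,0]]}}

```text
t: 11.65
eef_pos: [0.6327, -0.1099, 0.1017]
tool_rot: [3.141, -0.001, 3.094]
contact_force: [1.0, -0.1, -1.8]
gripper_width: 0.139
grasp_force: 41.6
```

Request:
{"method": "arm_command", "body": {"deltas": [[255,0,0,0,0],[255,0,0,0,0]]}}

```text
t: 11.85
eef_pos: [0.6331, -0.1101, 0.1025]
tool_rot: [-3.142, 0.0, 3.094]
contact_force: [0.3, -0.3, -2.3]
gripper_width: 0.134
grasp_force: 41.6
```

Request:
{"method": "arm_command", "body": {"deltas": [[255,0,0,0.01,0],[255,0,0,0.015,0],[255,0,0,0.015,0]]}}

```text
t: 12.15
eef_pos: [0.633, -0.11, 0.1005]
tool_rot: [3.142, -0.0, 3.093]
contact_force: [0.5, 0.3, -2.1]
gripper_width: 0.134
grasp_force: 41.6
```

Request:
{"method": "arm_command", "body": {"deltas": [[200,0,0,0,0],[180,0,0,0,0],[180,0,0,0,0],[180,0,0,0,0]]}}

```text
t: 12.55
eef_pos: [0.6331, -0.11, 0.1007]
tool_rot: [-3.142, 0.0, 3.093]
contact_force: [-0.3, 0.8, 0.7]
gripper_width: 0.295
grasp_force: 0.0
```

Request:
{"method": "arm_command", "body": {"deltas": [[150,0,0,0,0],[130,0,0,-0.15,0],[130,0,0,-0.5,0],[130,0,0,-0.9,0],[130,0,0,-0.9,0]]}}

```text
t: 13.05
eef_pos: [0.6357, -0.1106, 0.2156]
tool_rot: [-3.139, 0.011, 3.094]
contact_force: [0.2, 0.0, -0.8]
gripper_width: 0.491
grasp_force: 0.0
```

Run:
```python
from h import *
st(); p=snapshot("wrist"); save(p,"w5"); blocks(p); go(.6255,-.2115,.074,177.2)
for k,z in(("fin",.095),("trip_top",.066)):
    for m in mark_of(p,k)[:2]: print(k,round(m["conf"],2),onz(p,*m["location"],z).round(4))
W=cloud(p);q=W[(W[...,2]>.085)&(W[...,2]<.1)&(W[...,1]<-.17)&(W[...,1]>-.25)&(abs(W[...,0]-.625)<.03)]; print(len(q),[np.round(v,1) for v in cv2.minAreaRect((q[:,:2]*1000).astype(np.float32))])
```

```text
{'t': 13.05, 'eef_pos': [0.6357, -0.1106, 0.2156], 'tool_rot': [-3.1395, 0.0105, 3.0936], 'joint_pos': [-0.2444, 0.5339, 1.4106, -0.0, 1.1864, -1.7672], 'contact_force': [0.1533, 0.0073, -0.8292], 'gripper_width': 0.4908, 'grasp_force': 0.0}
blue c [ 631.3 -108.8] z 0.1297 size 11.9 41.4 thick ang 86.8 px [252, 152, 16, 60, 812]
go [ 0.034 -0.846  1.151] turn 0.001 yaw now 177.25
fin 0.61 [ 0.626  -0.2112  0.095 ]
trip_top 0.55 [ 0.6212 -0.3284  0.066 ]
trip_top 0.49 [ 0.7302 -0.0253  0.066 ]
488 [array([ 626.9, -209.8]), array([11.8, 30.2]), np.float64(87.0)]
```

View pics/w5.png

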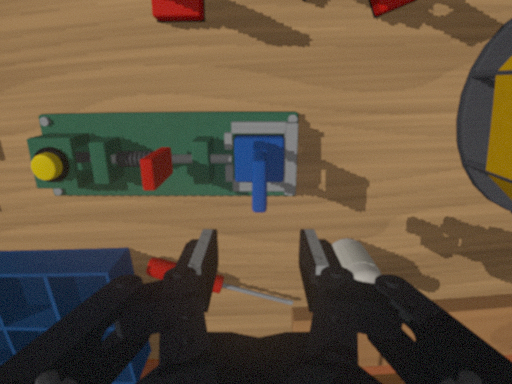

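Request:
{"method": "arm_command", "body": {"deltas": [[130,0.016,-0.5,0,0],[130,0.016,-0.839,0,0],[130,0.016,-0.839,0.2,0],[130,0.016,-0.839,0.6,0],[130,0.016,-0.839,0.6,0]]}}

```text
t: 13.7
eef_pos: [0.6224, -0.2093, 0.1292]
tool_rot: [3.137, -0.012, 3.093]
contact_force: [-1.4, 1.8, -0.4]
gripper_width: 0.489
grasp_force: 0.0
```

Request:
{"method": "arm_command", "body": {"deltas": [[130,0,0,0.25,0],[130,0,0,0.5,0],[130,0,0,0.59,0],[130,0,0,0.59,0],[130,0,0,0.59,0]]}}

```text
t: 14.2
eef_pos: [0.627, -0.2106, 0.0674]
tool_rot: [-3.141, 0.001, 3.094]
contact_force: [0.5, 0.5, 0.4]
gripper_width: 0.49
grasp_force: 0.0
```

Request:
{"method": "arm_command", "body": {"deltas": [[255,0,0,0,0],[255,0,0,0,0],[255,0,0,0,0],[255,0,0,0,0],[255,0,0,0,0]], "squeeze": 40}}

```text
t: 14.7
eef_pos: [0.6269, -0.2108, 0.0672]
tool_rot: [-3.141, 0.002, 3.094]
contact_force: [-0.9, 0.7, 7.0]
gripper_width: 0.134
grasp_force: 40.6
```

Request:
{"method": "arm_command", "body": {"deltas": [[255,0,0,0,0],[255,0,0,0,0]]}}

```text
t: 14.9
eef_pos: [0.6269, -0.2107, 0.0673]
tool_rot: [-3.141, 0.002, 3.094]
contact_force: [-1.1, 1.3, 7.8]
gripper_width: 0.132
grasp_force: 40.6
```

Request:
{"method": "arm_command", "body": {"deltas": [[255,0,-0.07,0,0],[255,0,-0.14,0,0],[255,0,-0.21,0,0],[255,0,-0.27,0,0],[255,0,-0.325,0,0]]}}

```text
t: 15.4
eef_pos: [0.625, -0.249, 0.0672]
tool_rot: [3.141, 0.001, 3.094]
contact_force: [0.2, 6.0, 7.5]
gripper_width: 0.127
grasp_force: 41.4
```

Request:
{"method": "arm_command", "body": {"deltas": [[255,0,0,0,0],[255,0,0,0,0],[255,0,0,0,0]]}}

```text
t: 15.7
eef_pos: [0.625, -0.2489, 0.0672]
tool_rot: [3.141, 0.001, 3.094]
contact_force: [-0.4, 4.9, 7.9]
gripper_width: 0.136
grasp_force: 41.4
```

Request:
{"method": "arm_command", "body": {"deltas": [[200,0,0,0,0],[150,0,0,0,0],[130,0,0,0,0],[130,0,0,0,0],[130,0,0,0,0]]}}

```text
t: 16.2
eef_pos: [0.6243, -0.2496, 0.0657]
tool_rot: [-3.142, -0.0, 3.093]
contact_force: [-0.1, 0.8, 0.4]
gripper_width: 0.491
grasp_force: 0.0
```

Request:
{"method": "arm_command", "body": {"deltas": [[130,0,0,-0.3,0],[130,0,0,-0.7,0],[130,0,0,-0.95,0],[130,0,0,-0.95,0],[130,0,0,-0.95,0]]}}

```text
t: 16.7
eef_pos: [0.6244, -0.2495, 0.18]
tool_rot: [-3.141, 0.001, 3.093]
contact_force: [-1.1, 0.7, -0.5]
gripper_width: 0.486
grasp_force: 0.0
```

Run:
```python
from h import *
st(); p=snapshot("wrist"); blocks(p); save(p,"w6")
for k,z in(("fin",.095),("trip_top",.066)):
    for m in mark_of(p,k)[:2]: print(k,round(m["conf"],2),onz(p,*m["location"],z).round(4))
W=cloud(p);q=W[(W[...,2]>.085)&(W[...,2]<.1)&(W[...,1]<-.17)&(W[...,1]>-.28)&(abs(W[...,0]-.625)<.03)]; print(len(q),[np.round(v,1) for v in cv2.minAreaRect((q[:,:2]*1000).astype(np.float32))])
q=W[(W[...,2]>.058)&(W[...,2]<.072)&(W[...,1]<-.305)&(W[...,1]>-.36)&(abs(W[...,0]-.62)<.04)]; print("btn",len(q),np.median(q,0).round(4),[np.round(v,1) for v in cv2.minAreaRect((q[:,:2]*1000).astype(np.float32))])
go(.6205,-.3275,.110,177.2)
```

```text
{'t': 16.7, 'eef_pos': [0.6244, -0.2495, 0.18], 'tool_rot': [-3.1413, 0.0006, 3.0935], 'joint_pos': [-0.4494, 0.6225, 1.3527, -0.0001, 1.1657, -1.972], 'contact_force': [-1.076, 0.7111, -0.4644], 'gripper_width': 0.4863, 'grasp_force': 0.0}
blue c [ 632.1 -110.3] z 0.1292 size 12.0 43.3 thick ang 86.7 px [422, 168, 48, 69, 2340]
fin 0.66 [ 0.6241 -0.2446  0.095 ]
trip_top 0.79 [ 0.6214 -0.3301  0.066 ]
563 [array([ 625.2, -244.6]), array([11.8, 29.6]), np.float64(87.1)]
btn 774 [ 0.62   -0.3288  0.0648] [array([ 621.1, -329.8]), array([27.2, 26.9]), np.float64(85.6)]
go [-0.004 -0.653  0.568] turn 0.0 yaw now 177.24
```

Request:
{"method": "arm_command", "body": {"deltas": [[255,0,-0.4,0,0],[255,0,-0.668,0,0],[255,0,-0.668,0,0],[255,0,-0.668,0.4,0],[255,0,-0.668,0.8,0]]}}

```text
t: 17.35
eef_pos: [0.6207, -0.3294, 0.0827]
tool_rot: [-3.141, 0.001, 3.093]
contact_force: [0.5, 0.3, -0.2]
gripper_width: -0.002
grasp_force: 0.0
```

Request:
{"method": "arm_command", "body": {"deltas": [[255,0,0,0,0],[255,0,0,0.06,0],[255,0,0,0.12,0],[255,0,0,0.17,0],[255,0,0,0.2,0]]}}

```text
t: 17.85
eef_pos: [0.6215, -0.33, 0.0613]
tool_rot: [-3.14, 0.003, 3.094]
contact_force: [-0.1, 0.4, 3.4]
gripper_width: 0.0
grasp_force: 1.5
```

Request:
{"method": "arm_command", "body": {"deltas": [[255,0,0,0,0],[255,0,0,0,0],[255,0,0,0,0]]}}

```text
t: 18.15
eef_pos: [0.6211, -0.3298, 0.0606]
tool_rot: [-3.141, 0.002, 3.094]
contact_force: [2.6, -1.2, 3.2]
gripper_width: -0.003
grasp_force: 1.5
```

Run:
```python
from h import *
st(); p=snapshot("top"); W=cloud(p); q=W[(W[...,2]>.085)&(W[...,2]<.105)&(W[...,1]<-.17)&(W[...,1]>-.28)&(abs(W[...,0]-.625)<.03)]; print(len(q),q.mean(0).round(4)); blocks(p,zr=(.1,.15))
```

```text
{'t': 18.15, 'eef_pos': [0.6211, -0.3298, 0.0606], 'tool_rot': [-3.1408, 0.0015, 3.0935], 'joint_pos': [-0.5544, 0.811, 1.3249, 0.0001, 1.004, -2.0771], 'contact_force': [2.6334, -1.2399, 3.193], 'gripper_width': -0.0033, 'grasp_force': 1.5315}
31 [ 0.6243 -0.2109  0.0932]
red c [546.6 314.5] z 0.1418 size 4.9 22.0 thick ang -82.6 px [124, 201, 7, 9, 32]
red c [ 457.  -174.2] z 0.12 size 9.5 18.7 thick ang -0.4 px [279, 231, 7, 4, 24]
red c [450.9  41.1] z 0.1207 size 8.5 23.5 thick ang 26.5 px [210, 232, 7, 6, 23]
red c [433.8 -63.1] z 0.121 size 11.3 41.6 thick ang -33.9 px [240, 236, 13, 10, 54]
blue c [772.7  -3.2] z 0.133 size 20.3 21.2 thick ang -46.2 px [224, 129, 7, 8, 45]
blue c [ 630.5 -111. ] z 0.133 size 9.4 37.6 thick ang 89.6 px [259, 170, 5, 15, 49]
blue c [565.2 607.3] z 0.118 size 49.6 107.2 thick ang -29.0 px [27, 187, 34, 26, 460]
```

Request:
{"method": "arm_command", "body": {"deltas": [[255,0,0,-0.4,0],[255,0,0,-0.8,0],[255,0,0,-1,0],[255,0,0,-1,0]]}}

```text
t: 18.6
eef_pos: [0.6215, -0.3302, 0.184]
tool_rot: [-3.139, 0.005, 3.094]
contact_force: [1.3, 0.3, -0.1]
gripper_width: 0.0
grasp_force: 0.0
```

Request:
{"method": "arm_command", "body": {"deltas": [[100,0,0,-1,0.34],[0,0,0,-1,0.34],[0,0,0,-1,0.34],[0,0,0,-1,0.34]]}}

```text
t: 19.0
eef_pos: [0.621, -0.3298, 0.3025]
tool_rot: [3.142, 0.003, 2.554]
contact_force: [-0.2, -0.1, -0.8]
gripper_width: 0.678
grasp_force: 0.0
```

Request:
{"method": "arm_command", "body": {"deltas": [[0,0,0,0,0.327],[0,0,0,0,0.327],[0,0,0,0,0.327],[0,0,0,0,0.327]]}}

```text
t: 19.4
eef_pos: [0.62, -0.3292, 0.2978]
tool_rot: [-3.14, -0.003, 2.04]
contact_force: [-0.2, 0.1, -0.7]
gripper_width: 1.001
grasp_force: 0.0
```

Request:
{"method": "arm_command", "body": {"deltas": [[0,0.886,0.4,0,0],[0,0.886,0.4,0,0],[0,0.886,0.4,0,0],[0,0.886,0.4,0,0]]}}

```text
t: 19.8
eef_pos: [0.6143, -0.2108, 0.2989]
tool_rot: [-3.14, -0.002, 2.048]
contact_force: [0.5, -0.0, -0.1]
gripper_width: 1.002
grasp_force: 0.0
```

Request:
{"method": "arm_command", "body": {"deltas": [[0,0.886,0.4,0,0],[0,0.886,0.4,0,0],[0,0.886,0.4,0,0],[0,0.886,0.4,0,0]]}}

```text
t: 20.2
eef_pos: [0.6087, -0.0957, 0.2993]
tool_rot: [-3.141, -0.0, 2.048]
contact_force: [-0.5, -0.4, -0.1]
gripper_width: 1.0
grasp_force: 0.0
```

Request:
{"method": "arm_command", "body": {"deltas": [[0,0.886,0.4,0,0],[0,0.886,0.4,0,0],[0,0.886,0.4,0,0],[0,0.886,0.4,0,0]]}}

```text
t: 20.6
eef_pos: [0.603, 0.0202, 0.2994]
tool_rot: [-3.141, 0.0, 2.047]
contact_force: [-0.1, -0.7, -0.1]
gripper_width: 0.999
grasp_force: 0.0
```

Request:
{"method": "arm_command", "body": {"deltas": [[0,0.886,0.4,0,0],[0,0.886,0.4,0,0],[0,0.886,0.4,0,0],[0,0.886,0.4,0,0]]}}

```text
t: 21.0
eef_pos: [0.5973, 0.1363, 0.2994]
tool_rot: [-3.141, 0.0, 2.047]
contact_force: [0.3, -0.6, 0.5]
gripper_width: 1.0
grasp_force: 0.0
```

Request:
{"method": "arm_command", "body": {"deltas": [[0,0.886,0.4,0,0],[0,0.886,0.4,0,0],[0,0.886,0.4,0,0],[0,0.886,0.4,0,0],[0,0.886,0.4,0,0]]}}

```text
t: 21.5
eef_pos: [0.5916, 0.2508, 0.2995]
tool_rot: [-3.141, 0.001, 2.045]
contact_force: [0.0, -0.4, 0.0]
gripper_width: 0.999
grasp_force: 0.0
```

```bash
cat >> h.py <<'E'
def knob(p,ax=(.594,.254)):
    W=cloud(p); q=W[(W[...,2]>.188)&(W[...,2]<.21)&(np.hypot(W[...,0]-ax[0],W[...,1]-ax[1])<.035)]
    (c,(a,b),g)=cv2.minAreaRect((q[:,:2]*1000).astype(np.float32))
    if a>b: a,b,g=b,a,g+90
    print("knob c",np.round(c,1),"z",np.median(q[:,2]).round(4),"size",round(a,1),round(b,1),"thick ang",round((g+90)%180-90,1),len(q))
def panels(p):
    W=cloud(p); hsv=cv2.cvtColor(p["color"],cv2.COLOR_BGR2HSV).astype(int)
    m=(abs(hsv[...,0]-25)<8)&(hsv[...,1]>120)&(W[...,2]>.112)&(W[...,2]<.126)
    n,l,s,_=cv2.connectedComponentsWithStats(m.astype(np.uint8))
    for i in range(1,n):
        if s[i,4]<80: continue
        q=W[l==i]; vx,vy,x0,y0=cv2.fitLine((q[:,:2]*1000).astype(np.float32),cv2.DIST_HUBER,0,.01,.01).ravel()
        print("panel",s[i,4],np.round([x0,y0],1),"dir",round(np.degrees(np.arctan2(vy,vx))%180,1))
def hooks(p,ax):
    for m in mark_of(p,"hook2")[:6]:
        q=onz(p,*m["location"],.134); d=(q[:2]-ax)
        print("hook",round(m["conf"],2),q[:2].round(4),"r",np.hypot(*d).round(3),"ang",round(np.degrees(np.arctan2(d[1],d[0]))%360,1))
E
python3 - <<'E'
from h import *
st(); p=snapshot("wrist"); save(p,"w7"); knob(p); panels(p); hooks(p,np.array([.594,.254])); blocks(p,zr=(.17,.195))
E
```

```text
{'t': 21.5, 'eef_pos': [0.5916, 0.2508, 0.2995], 'tool_rot': [-3.141, 0.0007, 2.0446], 'joint_pos': [0.3288, 0.4699, 1.3054, -0.0008, 1.3668, -0.1448], 'contact_force': [0.0298, -0.3627, 0.0199], 'gripper_width': 0.9995, 'grasp_force': 0.0}
knob c [594.4 255.9] z 0.1988 size 13.5 49.8 thick ang 27.7 961
panel 514 [504.4 337.6] dir 47.7
panel 545 [583.9 376.7] dir 3.0
panel 1024 [691.9 311.5] dir 117.7
panel 1344 [589.5 154.7] dir 179.9
hook 0.98 [0.5529 0.1852] r 0.08 ang 239.2
hook 0.83 [0.6372 0.3227] r 0.081 ang 57.8
hook 0.82 [0.6717 0.2529] r 0.078 ang 359.2
hook 0.77 [0.6357 0.1835] r 0.082 ang 300.6
red c [555.8 325.9] z 0.1787 size 11.3 43.4 thick ang -62.7 px [235, 77, 53, 15, 727]
red c [514.5 257.6] z 0.1788 size 12.3 44.4 thick ang -1.4 px [169, 110, 31, 49, 728]
```

View pics/w7.png

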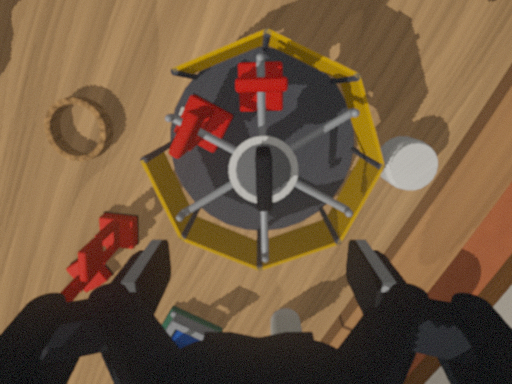

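Request:
{"method": "arm_command", "body": {"deltas": [[60,0.027,0.04,0.3,-0.006],[60,0.027,0.04,0.7,-0.006],[60,0.027,0.04,0.9,-0.006],[60,0.027,0.04,1.0,-0.006],[60,0.027,0.04,1.0,-0.006]]}}

```text
t: 22.1
eef_pos: [0.5936, 0.2569, 0.1789]
tool_rot: [-3.14, -0.0, 2.054]
contact_force: [-0.4, -0.1, -0.7]
gripper_width: 0.765
grasp_force: 0.0
```

Request:
{"method": "arm_command", "body": {"deltas": [[60,0,0,0.09,0],[60,0,0,0.09,0],[255,0,0,0.09,0],[255,0,0,0.09,0],[255,0,0,0.09,0]], "squeeze": 40}}

```text
t: 22.6
eef_pos: [0.5938, 0.2582, 0.1696]
tool_rot: [3.141, 0.0, 2.055]
contact_force: [-0.0, -0.9, -0.1]
gripper_width: 0.255
grasp_force: 0.0
```

Request:
{"method": "arm_command", "body": {"deltas": [[255,0,0,0,0],[255,0,0,0,0],[255,0,0,0,0]]}}

```text
t: 22.9
eef_pos: [0.5932, 0.2579, 0.1696]
tool_rot: [-3.141, 0.0, 2.055]
contact_force: [-4.7, -2.1, 5.9]
gripper_width: 0.158
grasp_force: 40.4
```

Request:
{"method": "arm_command", "body": {"deltas": [[255,0,0,0,0.06],[255,0,0,0,0.13],[255,0,0,0,0.2],[255,0,0,0,0.27],[255,0,0,0,0.33]]}}

```text
t: 23.4
eef_pos: [0.5949, 0.2583, 0.1696]
tool_rot: [3.138, -0.001, 1.533]
contact_force: [9.1, 1.7, -2.1]
gripper_width: 0.158
grasp_force: 39.7
```

Request:
{"method": "arm_command", "body": {"deltas": [[255,0,0,0,0.07],[255,0,0,0,0.15],[255,0,0,0,0.22],[255,0,0,0,0.28],[255,0,0,0,0.305]]}}

```text
t: 23.9
eef_pos: [0.5964, 0.2579, 0.1696]
tool_rot: [3.136, -0.004, 1.054]
contact_force: [18.0, -1.0, -6.3]
gripper_width: 0.159
grasp_force: 39.3
```

Request:
{"method": "arm_command", "body": {"deltas": [[255,0,0,0,0],[255,0,0,0,0],[60,0,0,0,0],[60,0,0,0,0],[60,0,0,0,0]]}}

```text
t: 24.4
eef_pos: [0.5935, 0.2581, 0.169]
tool_rot: [-3.141, 0.0, 1.058]
contact_force: [0.3, -0.6, 0.3]
gripper_width: 0.663
grasp_force: 0.0
```

Request:
{"method": "arm_command", "body": {"deltas": [[0,0,0,-0.3,0],[0,0,0,-0.7,0],[0,0,0,-1,0],[0,0,0,-1,0],[0,0,0,-1,0]]}}

```text
t: 24.9
eef_pos: [0.5936, 0.2582, 0.2895]
tool_rot: [3.141, -0.001, 1.058]
contact_force: [0.4, -0.2, -0.9]
gripper_width: 0.999
grasp_force: 0.0
```

Run:
```python
from h import *
st(); p=snapshot("wrist"); save(p,"w8"); knob(p); hooks(p,np.array([.5944,.2559])); blocks(p,zr=(.17,.195)); go(.452,.032,.3,110)
```

```text
{'t': 24.9, 'eef_pos': [0.5936, 0.2582, 0.2895], 'tool_rot': [3.141, -0.0008, 1.058], 'joint_pos': [0.3384, 0.4847, 1.3067, 0.0001, 1.3492, 0.8512], 'contact_force': [0.3975, -0.2033, -0.8547], 'gripper_width': 0.9988, 'grasp_force': 0.0}
knob c [595.  256.3] z 0.1989 size 13.8 49.0 thick ang -29.0 1024
hook 0.85 [0.6339 0.189 ] r 0.078 ang 300.5
hook 0.79 [0.5148 0.2506] r 0.08 ang 183.8
hook 0.74 [0.6723 0.2566] r 0.078 ang 0.5
hook 0.61 [0.5577 0.188 ] r 0.077 ang 241.6
red c [633.7 325.2] z 0.1788 size 10.9 43.0 thick ang 60.6 px [235, 83, 54, 15, 781]
red c [554.  324.9] z 0.1788 size 12.4 43.3 thick ang -59.1 px [164, 114, 33, 50, 765]
go [-2.218 -0.1   -0.103] turn -0.549 yaw now 60.61
```

Request:
{"method": "arm_command", "body": {"deltas": [[0,-1,-0.05,0,-0.45],[0,-1,-0.05,0,-0.45],[0,-1,-0.05,0,-0.45],[0,-1,-0.05,0,-0.45],[0,-1,-0.05,0,-0.45]]}}

```text
t: 25.5
eef_pos: [0.5288, 0.1558, 0.288]
tool_rot: [-3.14, -0.0, 1.77]
contact_force: [-0.7, 0.1, 0.2]
gripper_width: 0.996
grasp_force: 0.0
```

Request:
{"method": "arm_command", "body": {"deltas": [[0,-0.886,-0.832,0,-0.1],[0,-0.886,-0.832,0,-0.1],[0,-0.886,-0.832,0,-0.1],[0,-0.886,-0.832,0,-0.1],[0,-0.886,-0.832,0,-0.1]]}}

```text
t: 26.0
eef_pos: [0.4516, 0.0325, 0.2884]
tool_rot: [-3.141, -0.001, 1.92]
contact_force: [0.6, 0.7, -0.3]
gripper_width: 1.002
grasp_force: 0.0
```

```bash
cat >> h.py <<'E'
def aim(p,zr=(.095,.135),z=.088,near=None):
    b=blocks(p,zr=zr); e=np.array(robot.state()["eef_pos"])[:2]*1000
    if b:
        m=min(b,key=lambda k:np.hypot(*(np.array(k[1])-e))); go(m[1][0]/1000,m[1][1]/1000,z,m[3]+90)
E
python3 - <<'E'
from h import *
st(); p=snapshot("wrist"); aim(p)
E
```

```text
{'t': 26.0, 'eef_pos': [0.4516, 0.0325, 0.2884], 'tool_rot': [-3.1407, -0.0005, 1.9199], 'joint_pos': [-0.0312, 0.111, 1.8131, 0.0002, 1.2185, -0.3804], 'contact_force': [0.6039, 0.7153, -0.3313], 'gripper_width': 1.002, 'grasp_force': 0.0}
red c [455.   35.7] z 0.1178 size 11.8 42.2 thick ang 19.9 px [257, 143, 12, 43, 463]
red c [434.2 -59.4] z 0.1177 size 10.5 42.8 thick ang -31.8 px [201, 217, 34, 33, 472]
red c [ 455.4 -182.7] z 0.1174 size 11.8 43.5 thick ang -2.9 px [196, 301, 19, 36, 340]
blue c [770.8  -1.3] z 0.1292 size 21.8 22.5 thick ang 46.5 px [482, 271, 24, 21, 367]
blue c [ 621.1 -105.5] z 0.1286 size 10.9 22.1 thick ang 86.9 px [335, 298, 27, 28, 490]
go [0.012 0.031 1.67 ] turn 0.002 yaw now 110.07
```

Request:
{"method": "arm_command", "body": {"deltas": [[0,0.012,0.031,0.4,0.002],[0,0.012,0.031,0.8,0.002],[0,0.012,0.031,1.0,0.002],[0,0.012,0.031,1.0,0.002]]}}

```text
t: 26.45
eef_pos: [0.4535, 0.0365, 0.1657]
tool_rot: [-3.135, -0.003, 1.92]
contact_force: [0.7, -0.1, 0.2]
gripper_width: 1.002
grasp_force: 0.0
```

Request:
{"method": "arm_command", "body": {"deltas": [[0,0,0,0.35,0],[0,0,0,0.67,0],[0,0,0,0.67,0],[255,0,0,0.67,0],[255,0,0,0.67,0]], "squeeze": 40}}

```text
t: 26.95
eef_pos: [0.4566, 0.0357, 0.0908]
tool_rot: [3.139, 0.001, 1.919]
contact_force: [-0.0, -0.3, 1.4]
gripper_width: 0.69
grasp_force: 0.0
```

Request:
{"method": "arm_command", "body": {"deltas": [[255,0,0,0,0],[255,0,0,0,0],[255,0,0,0,0],[255,0,0,0,0],[255,0,0,0,0]]}}

```text
t: 27.45
eef_pos: [0.4552, 0.0355, 0.0893]
tool_rot: [3.141, 0.0, 1.918]
contact_force: [-1.9, 0.1, 8.4]
gripper_width: 0.136
grasp_force: 40.3
```

Request:
{"method": "arm_command", "body": {"deltas": [[255,0,0,0,0],[255,0,0,-0.2,0],[255,0,0,-0.6,0.1],[255,0,0,-0.85,0.2],[255,0,0,-0.85,0.204]]}}

```text
t: 27.95
eef_pos: [0.4568, 0.0355, 0.1943]
tool_rot: [3.135, 0.0, 1.593]
contact_force: [-0.4, 1.0, -2.5]
gripper_width: 0.131
grasp_force: 39.5
```

Run:
```python
from h import *
st(); go(.4401,.2520,.1655,91.6)
```

```text
{'t': 27.95, 'eef_pos': [0.4568, 0.0355, 0.1943], 'tool_rot': [3.1348, 0.0003, 1.5935], 'joint_pos': [-0.0241, 0.2283, 1.9231, 0.0, 0.9835, -0.0468], 'contact_force': [-0.3572, 1.0113, -2.5095], 'gripper_width': 0.1312, 'grasp_force': 39.5352}
go [ 1.807 -0.098  0.24 ] turn -0.003 yaw now 91.3
```

Request:
{"method": "arm_command", "body": {"deltas": [[255,0.9,-0.098,0,0],[255,0.9,-0.098,0,0],[255,0.9,-0.098,0,0],[255,0.9,-0.098,0,0]]}}

```text
t: 28.35
eef_pos: [0.4396, 0.1441, 0.1897]
tool_rot: [-3.14, 0.0, 1.602]
contact_force: [-0.2, -0.5, -2.0]
gripper_width: 0.131
grasp_force: 39.5
```

Request:
{"method": "arm_command", "body": {"deltas": [[255,0.9,0,0,0],[255,0.9,0,0.2,0],[255,0.9,0,0.2,0],[255,0.9,0,0.2,0],[255,0.9,0,0.2,0]]}}

```text
t: 28.85
eef_pos: [0.4375, 0.2497, 0.1664]
tool_rot: [-3.141, 0.001, 1.598]
contact_force: [-0.2, -0.1, -2.6]
gripper_width: 0.133
grasp_force: 39.4
```

Run:
```python
from h import *
st(); p=snapshot("wrist"); save(p,"w9"); held(cloud(p),p["color"],robot.state(),"red"); hooks(p,np.array([.595,.2563]))
go(.4401,.2520,.1665,91.6); go(.5150,.2541,.1665,91.6)
```

```text
{'t': 28.85, 'eef_pos': [0.4375, 0.2497, 0.1664], 'tool_rot': [-3.1408, 0.0008, 1.5979], 'joint_pos': [0.4264, 0.3503, 1.8334, -0.0005, 0.9589, 0.3995], 'contact_force': [-0.2272, -0.0563, -2.6171], 'gripper_width': 0.1326, 'grasp_force': 39.4398}
sole top z -68.8 (expect -66) front tx 22.7 (25) ty [-26.6  25.6] (-27,27) n 3164
8 [-27.   26.5]
13 [-26.8  26.2]
18 [-26.5  25.1]
hook 0.8 [0.514  0.2547] r 0.081 ang 181.1
hook 0.67 [0.5563 0.1879] r 0.079 ang 240.5
go [0.019 0.019 0.003] turn -0.001 yaw now 91.49
go [0.02  0.644 0.003] turn -0.001 yaw now 91.49
```

View pics/w9.png

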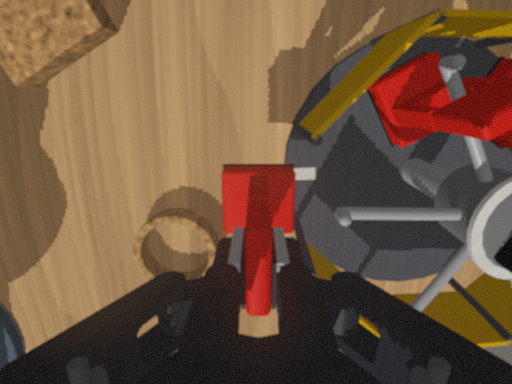

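Request:
{"method": "arm_command", "body": {"deltas": [[255,0.03,0.1,0,0],[255,0.03,0.25,0,0],[255,0.03,0.4,0,0],[255,0.03,0.55,0,0],[255,0.03,0.645,0,0]]}}

```text
t: 29.45
eef_pos: [0.5161, 0.2556, 0.1671]
tool_rot: [3.141, -0.0, 1.597]
contact_force: [-1.3, -0.4, -3.4]
gripper_width: 0.135
grasp_force: 39.4
```

Request:
{"method": "arm_command", "body": {"deltas": [[255,0,0,0,0],[255,0,0,0.04,0],[255,0,0,0.08,0],[255,0,0,0.11,0],[255,0,0,0.11,0]]}}

```text
t: 29.95
eef_pos: [0.514, 0.2568, 0.1527]
tool_rot: [-3.14, 0.0, 1.598]
contact_force: [-0.1, 0.1, -2.4]
gripper_width: 0.131
grasp_force: 39.4
```

Request:
{"method": "arm_command", "body": {"deltas": [[255,0,0,0.01,0],[255,0,0,0.018,0],[255,0,0,0.018,0]]}}

```text
t: 30.25
eef_pos: [0.5146, 0.2569, 0.1512]
tool_rot: [-3.142, 0.0, 1.598]
contact_force: [-0.4, 0.7, -2.0]
gripper_width: 0.135
grasp_force: 39.4
```

Request:
{"method": "arm_command", "body": {"deltas": [[205,0,0,0,0],[195,0,0,0,0],[190,0,0,0,0],[190,0,0,0,0],[190,0,0,0,0]]}}

```text
t: 30.75
eef_pos: [0.5147, 0.2569, 0.1513]
tool_rot: [3.141, -0.0, 1.598]
contact_force: [0.2, 0.4, 0.4]
gripper_width: 0.253
grasp_force: 0.0
```

Request:
{"method": "arm_command", "body": {"deltas": [[190,0,0,-0.1,0],[190,0,0,-0.3,0],[190,0,0,-0.6,0],[190,0,0,-1,0],[190,0,0,-1,0]]}}

```text
t: 31.25
eef_pos: [0.5168, 0.2577, 0.2785]
tool_rot: [3.131, -0.004, 1.598]
contact_force: [0.6, 0.7, -0.1]
gripper_width: 0.256
grasp_force: 0.0
```

Run:
```python
from h import *
st(); p=snapshot("wrist"); save(p,"w10"); blocks(p,zr=(.17,.195)); knob(p,(.595,.2563)); go(.5952,.2563,.29,61); print()
```

```text
{'t': 31.25, 'eef_pos': [0.5168, 0.2577, 0.2785], 'tool_rot': [3.1314, -0.0038, 1.5982], 'joint_pos': [0.382, 0.3527, 1.5287, 0.0, 1.2493, 0.3547], 'contact_force': [0.6059, 0.7017, -0.1171], 'gripper_width': 0.2563, 'grasp_force': 0.0}
red c [553.5 324.7] z 0.1787 size 12.2 43.6 thick ang -59.1 px [280, 89, 54, 38, 877]
red c [632.4 325.2] z 0.1786 size 11.6 44.4 thick ang 59.7 px [379, 90, 51, 39, 824]
red c [514.5 256.5] z 0.1787 size 11.2 43.6 thick ang 1.1 px [248, 163, 14, 51, 695]
knob c [593.9 255.8] z 0.1985 size 14.2 50.2 thick ang -29.8 1312
go [-0.027  0.661 -0.123] turn 0.34 yaw now 91.57
```

View pics/w10.png

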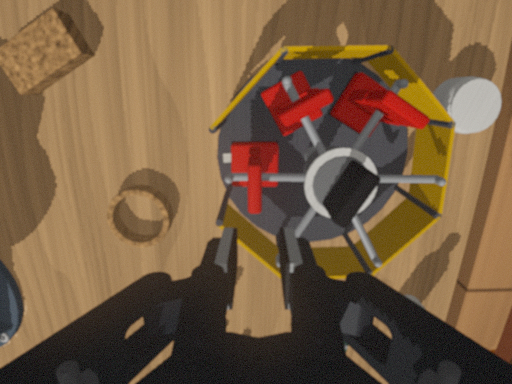

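Request:
{"method": "arm_command", "body": {"deltas": [[60,-0.027,0.655,0,0.344],[60,-0.027,0.655,0,0.344],[60,-0.027,0.655,0,0.344],[60,-0.027,0.655,0,0.344],[60,-0.027,0.655,0,0.344]]}}

```text
t: 31.8
eef_pos: [0.5931, 0.2556, 0.2704]
tool_rot: [-3.141, 0.001, 1.056]
contact_force: [-0.5, -0.5, -0.4]
gripper_width: 0.762
grasp_force: 0.0
```

Run:
```python
from h import *
st(); p=snapshot("wrist"); knob(p,(.595,.2563)); go(.5948,.2563,.169,60.6)
```

```text
{'t': 31.8, 'eef_pos': [0.5931, 0.2556, 0.2704], 'tool_rot': [-3.1406, 0.0012, 1.0564], 'joint_pos': [0.3348, 0.496, 1.3349, -0.0, 1.3122, 0.8492], 'contact_force': [-0.4557, -0.5009, -0.3508], 'gripper_width': 0.7624, 'grasp_force': 0.0}
knob c [594.8 256.1] z 0.1989 size 14.0 49.3 thick ang -29.1 1219
go [0.012 0.01  0.847] turn 0.001 yaw now 60.72
```

Request:
{"method": "arm_command", "body": {"deltas": [[60,0.012,0.01,0.3,0],[60,0.012,0.01,0.65,0],[60,0.012,0.01,0.847,0],[60,0.012,0.01,0.847,0],[255,0.012,0.01,0.847,0]], "squeeze": 40}}

```text
t: 32.35
eef_pos: [0.5953, 0.2566, 0.1705]
tool_rot: [3.141, -0.0, 1.059]
contact_force: [0.0, 0.2, 0.3]
gripper_width: 0.616
grasp_force: 0.0
```

Request:
{"method": "arm_command", "body": {"deltas": [[255,0,0,0,0],[255,0,0,0,0],[255,0,0,0,0],[255,0,0,0,0],[255,0,0,0,0]]}}

```text
t: 32.85
eef_pos: [0.5958, 0.2565, 0.1712]
tool_rot: [3.14, -0.002, 1.058]
contact_force: [0.4, -1.2, 7.2]
gripper_width: 0.163
grasp_force: 40.9
```

Request:
{"method": "arm_command", "body": {"deltas": [[255,0,0,0,0.06],[255,0,0,0,0.13],[255,0,0,0,0.2],[255,0,0,0,0.27],[255,0,0,0,0.33]]}}

```text
t: 33.35
eef_pos: [0.5964, 0.2559, 0.1711]
tool_rot: [3.14, -0.003, 0.535]
contact_force: [3.5, -6.2, 4.1]
gripper_width: 0.154
grasp_force: 40.6
```

Request:
{"method": "arm_command", "body": {"deltas": [[255,0,0,0,0.07],[255,0,0,0,0.15],[255,0,0,0,0.22],[255,0,0,0,0.29],[255,0,0,0,0.325]]}}

```text
t: 33.85
eef_pos: [0.5966, 0.255, 0.1711]
tool_rot: [3.14, -0.004, 0.025]
contact_force: [5.0, -10.0, 5.1]
gripper_width: 0.154
grasp_force: 40.8
```

Request:
{"method": "arm_command", "body": {"deltas": [[255,0,0,0,0],[255,0,0,0,0],[60,0,0,0,0],[60,0,0,0,0],[60,0,0,0,0]]}}

```text
t: 34.35
eef_pos: [0.5949, 0.2566, 0.1697]
tool_rot: [-3.141, 0.0, 0.029]
contact_force: [0.5, 0.4, 0.1]
gripper_width: 0.661
grasp_force: 0.0
```

Request:
{"method": "arm_command", "body": {"deltas": [[60,0,0,-0.3,0],[60,0,0,-0.7,0],[60,0,0,-1,0],[60,0,0,-1,0],[60,0,0,-1,0]]}}

```text
t: 34.85
eef_pos: [0.595, 0.2566, 0.2899]
tool_rot: [-3.141, -0.001, 0.029]
contact_force: [0.0, -0.0, -1.2]
gripper_width: 0.766
grasp_force: 0.0
```

Run:
```python
from h import *
st(); p=snapshot("wrist"); save(p,"w11"); knob(p,(.595,.2563)); blocks(p,zr=(.17,.195)); hooks(p,np.array([.595,.2563]))
```

```text
{'t': 34.85, 'eef_pos': [0.595, 0.2566, 0.2899], 'tool_rot': [-3.1412, -0.0009, 0.0292], 'joint_pos': [0.3353, 0.4858, 1.3038, 0.0001, 1.351, 1.877], 'contact_force': [0.0018, -0.0354, -1.1706], 'gripper_width': 0.766, 'grasp_force': 0.0}
knob c [594.9 255.5] z 0.199 size 13.9 49.2 thick ang -88.0 1034
red c [674.6 257.8] z 0.1787 size 10.9 43.0 thick ang 1.6 px [234, 80, 54, 15, 787]
red c [632.9 325.8] z 0.1788 size 12.4 44.0 thick ang 61.2 px [163, 112, 34, 50, 770]
red c [553.9 323.8] z 0.1789 size 11.4 42.5 thick ang -55.5 px [168, 201, 35, 43, 590]
hook 0.86 [0.5578 0.1858] r 0.08 ang 242.2
hook 0.73 [0.634  0.1877] r 0.079 ang 299.6
hook 0.68 [0.548  0.3238] r 0.082 ang 124.8
```

Request:
{"method": "arm_command", "body": {"deltas": [[0,-0.3,0.95,0,-0.33],[0,-0.3,0.95,0,-0.33],[0,-0.3,0.95,0,-0.33],[0,-0.3,0.95,0,-0.33],[0,-0.3,0.95,0,-0.33]]}}

```text
t: 35.45
eef_pos: [0.5619, 0.1408, 0.2885]
tool_rot: [-3.141, 0.002, 0.547]
contact_force: [0.4, -0.0, -0.1]
gripper_width: 0.996
grasp_force: 0.0
```

Request:
{"method": "arm_command", "body": {"deltas": [[0,-0.89,0.436,0,-0.299],[0,-0.89,0.436,0,-0.299],[0,-0.89,0.436,0,-0.299],[0,-0.89,0.436,0,-0.299],[0,-0.89,0.436,0,-0.299]]}}

```text
t: 35.95
eef_pos: [0.4985, 0.0416, 0.2892]
tool_rot: [-3.141, 0.0, 1.013]
contact_force: [-0.2, -0.2, 0.4]
gripper_width: 1.006
grasp_force: 0.0
```

Request:
{"method": "arm_command", "body": {"deltas": [[0,-0.99,-0.016,0,0],[0,-0.99,-0.016,0,0],[0,-0.99,-0.016,0,0],[0,-0.99,-0.016,0,0],[0,-0.99,-0.016,0,0]]}}

```text
t: 36.45
eef_pos: [0.435, -0.0582, 0.2895]
tool_rot: [-3.141, -0.0, 1.015]
contact_force: [-0.1, 0.6, -1.0]
gripper_width: 1.002
grasp_force: 0.0
```

Run:
```python
from h import *
st(); p=snapshot("wrist"); aim(p)
```

```text
{'t': 36.45, 'eef_pos': [0.435, -0.0582, 0.2895], 'tool_rot': [-3.1414, -0.0003, 1.0146], 'joint_pos': [-0.2394, 0.0819, 1.843, 0.0004, 1.2168, 0.3166], 'contact_force': [-0.0579, 0.5839, -1.0402], 'gripper_width': 1.002, 'grasp_force': 0.0}
red c [434.8 -60.6] z 0.118 size 10.7 43.5 thick ang -32.1 px [255, 146, 11, 43, 445]
red c [ 455.9 -183.2] z 0.1176 size 10.9 42.6 thick ang -4.0 px [317, 224, 25, 39, 362]
blue c [ 631.2 -107.2] z 0.1292 size 12.2 42.8 thick ang 88.7 px [417, 96, 57, 28, 926]
go [-0.02   0.01   1.679] turn 0.003 yaw now 58.2
```

Request:
{"method": "arm_command", "body": {"deltas": [[0,-0.02,0.01,0.4,0.003],[0,-0.02,0.01,0.8,0.003],[0,-0.02,0.01,1.0,0.003],[0,-0.02,0.01,1.0,0.003]]}}

```text
t: 36.9
eef_pos: [0.433, -0.0601, 0.1668]
tool_rot: [-3.136, 0.002, 1.013]
contact_force: [0.5, -0.5, 0.5]
gripper_width: 1.001
grasp_force: 0.0
```

Request:
{"method": "arm_command", "body": {"deltas": [[0,0,0,0.35,0],[0,0,0,0.679,0],[0,0,0,0.679,0],[255,0,0,0.679,0],[255,0,0,0.679,0]], "squeeze": 40}}

```text
t: 37.4
eef_pos: [0.4356, -0.0616, 0.0904]
tool_rot: [3.138, -0.001, 1.012]
contact_force: [0.1, -0.4, 0.8]
gripper_width: 0.694
grasp_force: 0.0
```

Request:
{"method": "arm_command", "body": {"deltas": [[255,0,0,0,0],[255,0,0,0,0],[255,0,0,0,0],[255,0,0,0,0],[255,0,0,0,0]]}}

```text
t: 37.9
eef_pos: [0.4346, -0.0617, 0.0889]
tool_rot: [3.14, -0.0, 1.012]
contact_force: [-0.4, -0.5, 7.8]
gripper_width: 0.132
grasp_force: 40.1
```

Request:
{"method": "arm_command", "body": {"deltas": [[255,0,0,-0.25,0],[255,0,0,-0.6,-0.1],[255,0,0,-0.85,-0.2],[255,0,0,-0.85,-0.3],[255,0,0,-0.85,-0.373]]}}

```text
t: 38.4
eef_pos: [0.4342, -0.0616, 0.1911]
tool_rot: [3.14, 0.0, 1.604]
contact_force: [-0.7, -0.1, -1.2]
gripper_width: 0.132
grasp_force: 39.7
```

Request:
{"method": "arm_command", "body": {"deltas": [[255,0,0,0,0],[255,0.865,0.128,0,0],[255,0.865,0.128,0,0],[255,0.865,0.128,0,0],[255,0.865,0.128,0,0]]}}

```text
t: 38.9
eef_pos: [0.4463, 0.0436, 0.1899]
tool_rot: [-3.141, 0.0, 1.598]
contact_force: [-0.2, -0.4, -1.4]
gripper_width: 0.132
grasp_force: 39.7
```

Request:
{"method": "arm_command", "body": {"deltas": [[255,0.865,0,0,0],[255,0.865,0,0,0],[255,0.865,0,0,0],[255,0.865,0,0,0]]}}

```text
t: 39.3
eef_pos: [0.4436, 0.1461, 0.1899]
tool_rot: [-3.141, 0.0, 1.598]
contact_force: [-0.8, -0.7, -1.9]
gripper_width: 0.134
grasp_force: 39.7
```

Request:
{"method": "arm_command", "body": {"deltas": [[255,0.8,0,0,0],[255,0.865,0,0.1,0],[255,0.865,0,0.2,0],[255,0.865,0,0.2,0],[255,0.865,0,0.2,0]]}}

```text
t: 39.8
eef_pos: [0.4412, 0.2483, 0.166]
tool_rot: [-3.141, 0.001, 1.596]
contact_force: [-0.4, 0.1, -1.9]
gripper_width: 0.132
grasp_force: 39.7
```

Run:
```python
from h import *
st(); p=snapshot("wrist"); save(p,"w12"); held(cloud(p),p["color"],robot.state(),"red"); hooks(p,np.array([.595,.256]))
go(.5150,.2535,.1665,91.8)
```

```text
{'t': 39.8, 'eef_pos': [0.4412, 0.2483, 0.166], 'tool_rot': [-3.1406, 0.0009, 1.596], 'joint_pos': [0.4208, 0.3549, 1.8275, -0.0005, 0.9604, 0.3958], 'contact_force': [-0.4477, 0.1247, -1.8741], 'gripper_width': 0.1318, 'grasp_force': 39.656}
sole top z -68.4 (expect -66) front tx 25.5 (25) ty [-26.5  25.5] (-27,27) n 3287
8 [-27.1  26.3]
13 [-26.7  26.1]
18 [-26.5  25.1]
hook 0.98 [0.5516 0.3228] r 0.08 ang 123.0
hook 0.94 [0.5135 0.2543] r 0.082 ang 181.2
go [0.026 0.613 0.001] turn -0.004 yaw now 91.43
```

Request:
{"method": "arm_command", "body": {"deltas": [[255,0.026,0.1,0,0],[255,0.026,0.25,0,0],[255,0.026,0.4,0,0],[255,0.026,0.53,0,0],[255,0.026,0.613,0,0]]}}

```text
t: 40.4
eef_pos: [0.5157, 0.2541, 0.1667]
tool_rot: [3.141, -0.0, 1.596]
contact_force: [0.3, -0.7, -1.0]
gripper_width: 0.136
grasp_force: 39.7
```

Request:
{"method": "arm_command", "body": {"deltas": [[255,0,0,0,0],[255,0,0,0.04,0],[255,0,0,0.08,0],[255,0,0,0.115,0],[255,0,0,0.125,0]]}}

```text
t: 40.9
eef_pos: [0.5137, 0.2552, 0.1505]
tool_rot: [-3.141, 0.0, 1.598]
contact_force: [0.1, 0.0, -1.3]
gripper_width: 0.134
grasp_force: 39.6
```

Request:
{"method": "arm_command", "body": {"deltas": [[255,0,0,0,0],[205,0,0,0,0],[195,0,0,0,0],[190,0,0,0,0],[190,0,0,0,0]]}}

```text
t: 41.4
eef_pos: [0.5144, 0.2553, 0.1513]
tool_rot: [3.141, -0.0, 1.598]
contact_force: [-0.5, 0.3, 0.5]
gripper_width: 0.26
grasp_force: 0.0
```

Request:
{"method": "arm_command", "body": {"deltas": [[190,0,0,0,0],[190,0,0,-0.1,0],[190,0,0,-0.4,0],[190,0,0,-0.8,0],[190,0,0,-1,0]]}}

```text
t: 41.9
eef_pos: [0.5151, 0.2557, 0.276]
tool_rot: [3.137, -0.002, 1.598]
contact_force: [0.1, -0.2, -0.8]
gripper_width: 0.253
grasp_force: 0.0
```

Run:
```python
from h import *
st(); p=snapshot("wrist"); save(p,"w13"); blocks(p,zr=(.17,.195)); knob(p,(.595,.2563)); go(.595,.256,.27,182)
```

```text
{'t': 41.9, 'eef_pos': [0.5151, 0.2557, 0.276], 'tool_rot': [3.1368, -0.0018, 1.5982], 'joint_pos': [0.3797, 0.3531, 1.5344, -0.0, 1.249, 0.3524], 'contact_force': [0.1064, -0.1857, -0.7991], 'gripper_width': 0.2526, 'grasp_force': 0.0}
red c [553.5 324.9] z 0.1786 size 12.5 44.4 thick ang -58.3 px [283, 84, 55, 40, 911]
red c [631.6 326.1] z 0.1785 size 11.9 43.9 thick ang 61.6 px [383, 87, 51, 38, 868]
red c [513.8 259.2] z 0.1788 size 11.0 42.9 thick ang 1.3 px [250, 158, 14, 52, 708]
red c [673.5 258.3] z 0.1783 size 12.2 43.8 thick ang 2.6 px [430, 164, 24, 50, 797]
knob c [593.6 255.7] z 0.1985 size 14.6 49.9 thick ang -88.7 1316
go [-0.018  0.658  0.073] turn -1.005 yaw now 91.57
```

Request:
{"method": "arm_command", "body": {"deltas": [[60,-0.018,0.658,0,-0.477],[60,-0.018,0.658,0,-0.477],[60,-0.018,0.658,0,-0.477],[60,-0.018,0.658,0,-0.477],[60,-0.018,0.658,0,-0.477]]}}

```text
t: 42.45
eef_pos: [0.5934, 0.2552, 0.2715]
tool_rot: [3.142, 0.0, 2.353]
contact_force: [0.2, -0.4, -0.0]
gripper_width: 0.766
grasp_force: 0.0
```

Request:
{"method": "arm_command", "body": {"deltas": [[60,0,0,0,-0.477],[60,0,0,0,-0.477],[60,0,0,0,-0.477],[60,0,0,0,-0.477],[60,0,0,0,-0.477]]}}

```text
t: 42.95
eef_pos: [0.5933, 0.2553, 0.2717]
tool_rot: [3.141, 0.0, 3.103]
contact_force: [0.2, -0.2, -0.6]
gripper_width: 0.766
grasp_force: 0.0
```

Request:
{"method": "arm_command", "body": {"deltas": [[60,0,0,0,-0.048],[60,0,0,0,-0.048],[60,0,0,0,-0.048]]}}

```text
t: 43.25
eef_pos: [0.5933, 0.2553, 0.2715]
tool_rot: [3.142, 0.0, -3.114]
contact_force: [1.1, 0.7, -0.7]
gripper_width: 0.767
grasp_force: 0.0
```

Run:
```python
from h import *
st(); p=snapshot("wrist"); knob(p,(.595,.2563)); go(.595,.256,.169,181.7)
```

```text
{'t': 43.25, 'eef_pos': [0.5933, 0.2553, 0.2715], 'tool_rot': [3.1415, 0.0002, -3.1137], 'joint_pos': [0.3343, 0.4945, 1.3347, 0.0, 1.3121, -1.2645], 'contact_force': [1.0961, 0.7131, -0.6916], 'gripper_width': 0.7666, 'grasp_force': 0.0}
knob c [594.2 256.1] z 0.1987 size 13.9 49.8 thick ang -88.7 1209
go [-0.015  0.005  0.854] turn -0.001 yaw now -178.38
```

Request:
{"method": "arm_command", "body": {"deltas": [[60,-0.012,0.005,0.3,0],[60,-0.012,0.005,0.65,0],[60,-0.012,0.005,0.85,0],[60,-0.012,0.005,0.85,0],[255,-0.012,0.005,0.85,0]], "squeeze": 40}}

```text
t: 43.8
eef_pos: [0.5951, 0.2561, 0.1701]
tool_rot: [3.141, 0.001, -3.112]
contact_force: [-0.9, -0.0, 0.4]
gripper_width: 0.611
grasp_force: 0.0
```

Request:
{"method": "arm_command", "body": {"deltas": [[255,0,0,0,0],[255,0,0,0,0],[255,0,0,0,0],[255,0,0,0,0],[255,0,0,0,0]]}}

```text
t: 44.3
eef_pos: [0.5954, 0.255, 0.1708]
tool_rot: [-3.141, 0.002, -3.112]
contact_force: [-2.0, -7.5, 7.1]
gripper_width: 0.153
grasp_force: 40.2
```

Request:
{"method": "arm_command", "body": {"deltas": [[255,0,0,0,0.06],[255,0,0,0,0.13],[255,0,0,0,0.2],[255,0,0,0,0.27],[255,0,0,0,0.33]]}}

```text
t: 44.8
eef_pos: [0.5953, 0.2547, 0.1708]
tool_rot: [-3.141, 0.002, 2.649]
contact_force: [-2.0, -8.8, 8.2]
gripper_width: 0.158
grasp_force: 40.3
```

Request:
{"method": "arm_command", "body": {"deltas": [[255,0,0,0,0.07],[255,0,0,0,0.15],[255,0,0,0,0.22],[255,0,0,0,0.29],[255,0,0,0,0.325]]}}

```text
t: 45.3
eef_pos: [0.5951, 0.2546, 0.1708]
tool_rot: [-3.141, 0.002, 2.139]
contact_force: [-4.0, -9.6, 8.3]
gripper_width: 0.152
grasp_force: 40.5
```

Request:
{"method": "arm_command", "body": {"deltas": [[255,0,0,0,0],[255,0,0,0,0],[60,0,0,0,0],[60,0,0,0,0],[60,0,0,0,0]]}}

```text
t: 45.8
eef_pos: [0.5948, 0.2561, 0.1694]
tool_rot: [3.141, -0.0, 2.143]
contact_force: [-0.3, -0.3, -0.1]
gripper_width: 0.66
grasp_force: 0.0
```

Request:
{"method": "arm_command", "body": {"deltas": [[60,0,0,-0.3,0],[60,0,0,-0.7,0],[60,0,0,-1,0],[60,0,0,-1,0],[60,0,0,-1,0]]}}

```text
t: 46.3
eef_pos: [0.5948, 0.2561, 0.2896]
tool_rot: [3.14, 0.0, 2.143]
contact_force: [-0.3, -0.0, -0.9]
gripper_width: 0.766
grasp_force: 0.0
```

Run:
```python
from h import *
st(); p=snapshot("wrist"); save(p,"w14"); knob(p,(.595,.2563)); blocks(p,zr=(.17,.195)); hooks(p,np.array([.595,.256]))
```

```text
{'t': 46.3, 'eef_pos': [0.5948, 0.2561, 0.2896], 'tool_rot': [3.1404, 0.0002, 2.1434], 'joint_pos': [0.3347, 0.4851, 1.3058, 0.0001, 1.3495, -0.2379], 'contact_force': [-0.2571, -0.0438, -0.8867], 'gripper_width': 0.7659, 'grasp_force': 0.0}
knob c [594.4 256.2] z 0.1988 size 14.0 49.5 thick ang 33.0 1046
red c [553.6 325.6] z 0.1786 size 10.9 42.8 thick ang -57.2 px [235, 80, 54, 15, 783]
red c [631.  326.8] z 0.1785 size 12.4 43.7 thick ang 63.9 px [322, 113, 34, 50, 771]
red c [673.4 259.7] z 0.1787 size 11.8 42.7 thick ang 1.5 px [315, 203, 34, 42, 568]
red c [636.9 189.1] z 0.1784 size 10.9 42.0 thick ang -57.9 px [235, 255, 45, 14, 559]
hook 0.87 [0.5564 0.1836] r 0.082 ang 242.0
hook 0.83 [0.632  0.3255] r 0.079 ang 61.9
hook 0.83 [0.5528 0.3254] r 0.081 ang 121.3
hook 0.69 [0.5113 0.2517] r 0.084 ang 183.0
hook 0.54 [0.5557 0.3232] r 0.078 ang 120.3
```

Request:
{"method": "arm_command", "body": {"deltas": [[0,-0.615,-0.737,0,0.401],[0,-0.615,-0.737,0,0.401],[0,-0.615,-0.737,0,0.401],[0,-0.615,-0.737,0,0.401],[0,-0.615,-0.737,0,0.401]]}}

```text
t: 46.9
eef_pos: [0.56, 0.1455, 0.2881]
tool_rot: [-3.14, 0.0, 1.509]
contact_force: [-0.2, -0.3, -0.2]
gripper_width: 1.003
grasp_force: 0.0
```

Request:
{"method": "arm_command", "body": {"deltas": [[0,-0.93,-0.233,0,0],[0,-0.93,-0.233,0,0],[0,-0.93,-0.233,0,0],[0,-0.93,-0.233,0,0]]}}

```text
t: 47.3
eef_pos: [0.5256, 0.035, 0.2887]
tool_rot: [-3.141, 0.0, 1.514]
contact_force: [0.2, 0.1, -0.2]
gripper_width: 1.003
grasp_force: 0.0
```

Request:
{"method": "arm_command", "body": {"deltas": [[0,-0.93,-0.233,0,0],[0,-0.93,-0.233,0,0],[0,-0.93,-0.233,0,0],[0,-0.93,-0.233,0,0]]}}

```text
t: 47.7
eef_pos: [0.4918, -0.0742, 0.2888]
tool_rot: [-3.141, -0.0, 1.513]
contact_force: [0.6, 0.7, 0.1]
gripper_width: 1.002
grasp_force: 0.0
```

Request:
{"method": "arm_command", "body": {"deltas": [[0,-0.93,-0.233,0,0],[0,-0.93,-0.233,0,0],[0,-0.93,-0.233,0,0],[0,-0.93,-0.233,0,0],[0,-0.93,-0.233,0,0]]}}

```text
t: 48.2
eef_pos: [0.4582, -0.1821, 0.2888]
tool_rot: [-3.141, -0.001, 1.515]
contact_force: [0.5, 0.9, -0.2]
gripper_width: 0.998
grasp_force: 0.0
```

Run:
```python
from h import *
st(); p=snapshot("wrist"); aim(p)
```

```text
{'t': 48.2, 'eef_pos': [0.4582, -0.1821, 0.2888], 'tool_rot': [-3.1413, -0.0007, 1.5147], 'joint_pos': [-0.4731, 0.1888, 1.7201, 0.0006, 1.2332, -0.4172], 'contact_force': [0.4586, 0.8501, -0.2128], 'gripper_width': 0.9982, 'grasp_force': 0.0}
red c [ 456.8 -183.7] z 0.1179 size 11.6 42.4 thick ang -3.6 px [252, 146, 12, 43, 442]
blue c [ 631.5 -108. ] z 0.1296 size 10.3 43.0 thick ang 87.5 px [397, 80, 58, 13, 628]
go [-0.015 -0.011  1.674] turn 0.005 yaw now 86.82
```

Request:
{"method": "arm_command", "body": {"deltas": [[0,-0.015,-0.011,0.4,0.005],[0,-0.015,-0.011,0.8,0.005],[0,-0.015,-0.011,1.0,0.005],[0,-0.015,-0.011,1.0,0.005]]}}

```text
t: 48.65
eef_pos: [0.455, -0.183, 0.1663]
tool_rot: [-3.136, -0.003, 1.508]
contact_force: [0.1, -0.0, 0.5]
gripper_width: 1.001
grasp_force: 0.0
```

Request:
{"method": "arm_command", "body": {"deltas": [[0,0,0,0.35,0],[0,0,0,0.675,0],[0,0,0,0.675,0],[255,0,0,0.675,0],[255,0,0,0.675,0]], "squeeze": 40}}

```text
t: 49.15
eef_pos: [0.4575, -0.1855, 0.0906]
tool_rot: [3.138, 0.001, 1.506]
contact_force: [-1.0, -0.8, -0.0]
gripper_width: 0.69
grasp_force: 0.0
```

Request:
{"method": "arm_command", "body": {"deltas": [[255,0,0,0,0],[255,0,0,0,0],[255,0,0,0,0],[255,0,0,0,0],[255,0,0,0,0]]}}

```text
t: 49.65
eef_pos: [0.4565, -0.1854, 0.0889]
tool_rot: [3.14, 0.001, 1.505]
contact_force: [0.4, 0.4, 7.0]
gripper_width: 0.133
grasp_force: 40.6
```

Request:
{"method": "arm_command", "body": {"deltas": [[255,0,0,-0.25,0],[255,0,0,-0.6,-0.071],[255,0,0,-0.85,-0.071],[255,0,0,-0.85,-0.071],[255,0,0,-0.85,-0.071]]}}

```text
t: 50.15
eef_pos: [0.4557, -0.185, 0.1899]
tool_rot: [-3.142, 0.0, 1.617]
contact_force: [-0.1, -0.7, -3.5]
gripper_width: 0.135
grasp_force: 39.7
```

Request:
{"method": "arm_command", "body": {"deltas": [[255,0.9,0.037,0,0],[255,0.9,0.037,0,0],[255,0.9,0.037,0,0],[255,0.9,0.037,0,0]]}}

```text
t: 50.55
eef_pos: [0.4547, -0.0758, 0.1888]
tool_rot: [-3.139, -0.001, 1.619]
contact_force: [0.0, -0.5, -1.6]
gripper_width: 0.132
grasp_force: 39.6
```

Request:
{"method": "arm_command", "body": {"deltas": [[255,0.9,0,0,0],[255,0.9,0,0,0],[255,0.9,0,0,0],[255,0.9,0,0,0]]}}

```text
t: 50.95
eef_pos: [0.4504, 0.0309, 0.1895]
tool_rot: [-3.141, 0.0, 1.619]
contact_force: [-0.3, -1.2, -0.9]
gripper_width: 0.136
grasp_force: 39.5
```

Request:
{"method": "arm_command", "body": {"deltas": [[255,0.9,0,0,0],[255,0.9,0,0,0],[255,0.9,0,0,0],[255,0.9,0,0,0]]}}

```text
t: 51.35
eef_pos: [0.4458, 0.1382, 0.1897]
tool_rot: [-3.141, 0.001, 1.618]
contact_force: [0.6, -1.0, -2.0]
gripper_width: 0.133
grasp_force: 39.5
```

Request:
{"method": "arm_command", "body": {"deltas": [[255,0.8,0,0,0],[255,0.9,0,0.1,0],[255,0.9,0,0.2,0],[255,0.9,0,0.2,0],[255,0.9,0,0.2,0]]}}

```text
t: 51.85
eef_pos: [0.4409, 0.2446, 0.1658]
tool_rot: [-3.141, 0.001, 1.616]
contact_force: [-0.7, -0.8, -1.6]
gripper_width: 0.133
grasp_force: 39.4
```

Run:
```python
from h import *
st(); p=snapshot("wrist"); save(p,"w15"); held(cloud(p),p["color"],robot.state(),"red"); hooks(p,np.array([.595,.256]))
go(.5151,.2521,.1665,92.8)
```

```text
{'t': 51.85, 'eef_pos': [0.4409, 0.2446, 0.1658], 'tool_rot': [-3.1405, 0.001, 1.6155], 'joint_pos': [0.4144, 0.3519, 1.8326, -0.0006, 0.9584, 0.37], 'contact_force': [-0.7128, -0.8098, -1.5957], 'gripper_width': 0.1333, 'grasp_force': 39.4396}
sole top z -68.7 (expect -66) front tx 23.3 (25) ty [-26.7  26. ] (-27,27) n 3193
8 [-27.   26.4]
13 [-26.8  26.2]
18 [-26.6  25.3]
hook 0.72 [0.5511 0.323 ] r 0.08 ang 123.2
hook 0.58 [0.5567 0.1851] r 0.081 ang 241.6
go [0.033 0.618 0.   ] turn -0.003 yaw now 92.53
```

Request:
{"method": "arm_command", "body": {"deltas": [[255,0.035,0.1,0,0],[255,0.035,0.25,0,0],[255,0.035,0.4,0,0],[255,0.035,0.53,0,0],[255,0.035,0.618,0,0]]}}

```text
t: 52.45
eef_pos: [0.5158, 0.253, 0.1667]
tool_rot: [3.141, -0.0, 1.615]
contact_force: [-0.6, 0.8, -2.2]
gripper_width: 0.132
grasp_force: 39.5
```

Request:
{"method": "arm_command", "body": {"deltas": [[255,0,0,0,0],[255,0,0,0.04,0],[255,0,0,0.08,0],[255,0,0,0.115,0],[255,0,0,0.125,0]]}}

```text
t: 52.95
eef_pos: [0.5137, 0.2542, 0.1504]
tool_rot: [-3.14, 0.0, 1.617]
contact_force: [-0.3, 0.9, -1.9]
gripper_width: 0.134
grasp_force: 39.5
```

Request:
{"method": "arm_command", "body": {"deltas": [[255,0,0,0,0],[205,0,0,0,0],[195,0,0,0,0],[190,0,0,0,0],[190,0,0,0,0]]}}

```text
t: 53.45
eef_pos: [0.5144, 0.2543, 0.1513]
tool_rot: [3.141, -0.0, 1.617]
contact_force: [0.8, -0.3, -0.9]
gripper_width: 0.257
grasp_force: 0.0
```

Request:
{"method": "arm_command", "body": {"deltas": [[190,0,0,0,0],[190,0,0,-0.1,0],[190,0,0,-0.4,0],[190,0,0,-0.8,0],[190,0,0,-1,0]]}}

```text
t: 53.95
eef_pos: [0.5152, 0.2546, 0.276]
tool_rot: [3.137, -0.002, 1.617]
contact_force: [0.4, 0.1, 0.2]
gripper_width: 0.252
grasp_force: 0.0
```

Run:
```python
from h import *
st(); p=snapshot("wrist"); save(p,"w16"); blocks(p,zr=(.17,.195))
```

```text
{'t': 53.95, 'eef_pos': [0.5152, 0.2546, 0.276], 'tool_rot': [3.1367, -0.0017, 1.617], 'joint_pos': [0.378, 0.3522, 1.5356, 0.0, 1.2486, 0.3318], 'contact_force': [0.4242, 0.0527, 0.1519], 'gripper_width': 0.2523, 'grasp_force': 0.0}
red c [549.1 345.2] z 0.1765 size 13.6 43.5 thick ang -61.3 px [280, 61, 55, 36, 846]
red c [631.5 326.1] z 0.1785 size 11.8 43.6 thick ang 63.8 px [383, 89, 52, 37, 858]
red c [513.6 255.9] z 0.1788 size 11.8 42.7 thick ang 0.6 px [249, 160, 16, 52, 707]
red c [673.3 260.1] z 0.1784 size 12.3 43.1 thick ang 2.5 px [430, 164, 24, 50, 791]
red c [636.2 188.6] z 0.1785 size 12.3 43.1 thick ang -58.6 px [363, 245, 48, 31, 663]
```

Request:
{"method": "arm_command", "body": {"deltas": [[60,0,0.667,0,-0.337],[60,0,0.667,0,-0.337],[60,0,0.667,0,-0.337],[60,0,0.667,0,-0.337],[60,0,0.667,0,-0.337]]}}

```text
t: 54.5
eef_pos: [0.5943, 0.2579, 0.2714]
tool_rot: [3.142, -0.0, 2.147]
contact_force: [-0.7, 0.6, 0.9]
gripper_width: 0.764
grasp_force: 0.0
```

Run:
```python
from h import *
st(); p=snapshot("wrist"); knob(p,(.595,.2563)); go(.595,.256,.169,123)
```

```text
{'t': 54.5, 'eef_pos': [0.5943, 0.2579, 0.2714], 'tool_rot': [3.1416, -0.0001, 2.1472], 'joint_pos': [0.3375, 0.4986, 1.3285, 0.0001, 1.3145, -0.2389], 'contact_force': [-0.7346, 0.5771, 0.873], 'gripper_width': 0.7639, 'grasp_force': 0.0}
knob c [594.5 256.3] z 0.1987 size 13.8 49.4 thick ang 32.6 1188
go [-0.016 -0.003  0.855] turn -0.002 yaw now 122.86
```

Run:
```python
from h import *
p=snapshot("wrist"); save(p,"w17"); blocks(p,zr=(.165,.195))
```

```text
red c [556.9 326.3] z 0.1791 size 12.3 43.4 thick ang -33.0 px [238, 73, 56, 36, 943]
red c [513.4 257.2] z 0.1789 size 12.6 43.2 thick ang 0.4 px [153, 111, 39, 53, 941]
red c [632.  326.4] z 0.1785 size 12.4 43.6 thick ang 64.3 px [325, 118, 37, 53, 935]
red c [673.  269.5] z 0.1783 size 11.4 23.4 thick ang 2.9 px [325, 210, 30, 27, 432]
red c [669.5 242.5] z 0.1773 size 3.6 12.5 thick ang 25.5 px [317, 235, 8, 20, 85]
red c [636.7 189.3] z 0.1783 size 12.3 42.4 thick ang -57.5 px [233, 263, 48, 19, 803]
```

View pics/w17.png

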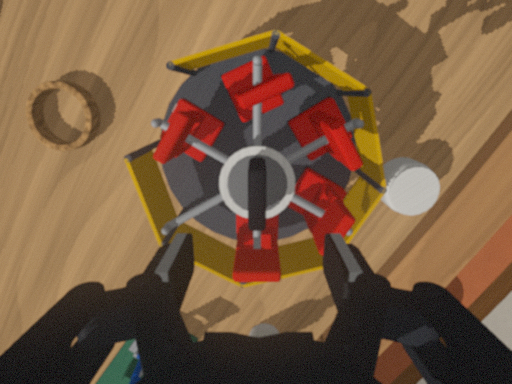

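Request:
{"method": "arm_command", "body": {"deltas": [[60,-0.014,-0.003,0.3,0],[60,-0.014,-0.003,0.65,0],[60,-0.014,-0.003,0.85,0],[60,-0.014,-0.003,0.85,0],[255,-0.014,-0.003,0.85,0]], "squeeze": 40}}

```text
t: 55.1
eef_pos: [0.5952, 0.2565, 0.1703]
tool_rot: [3.141, 0.0, 2.145]
contact_force: [-0.8, 0.6, 0.8]
gripper_width: 0.613
grasp_force: 0.0
```

Request:
{"method": "arm_command", "body": {"deltas": [[255,0,0,0,0],[255,0,0,0,0],[255,0,0,0,0],[255,0,0,0,0],[255,0,0,0,0]]}}

```text
t: 55.6
eef_pos: [0.5943, 0.2558, 0.1708]
tool_rot: [-3.14, 0.0, 2.146]
contact_force: [-9.3, -5.7, 10.4]
gripper_width: 0.158
grasp_force: 40.7
```

Request:
{"method": "arm_command", "body": {"deltas": [[255,0,0,0,0.05],[255,0,0,0,0.12],[255,0,0,0,0.19],[255,0,0,0,0.26],[255,0,0,0,0.32]]}}

```text
t: 56.1
eef_pos: [0.5948, 0.2559, 0.1708]
tool_rot: [3.141, 0.001, 1.639]
contact_force: [-5.1, -4.4, 7.6]
gripper_width: 0.159
grasp_force: 40.4
```

Request:
{"method": "arm_command", "body": {"deltas": [[255,0,0,0,0.07],[255,0,0,0,0.15],[255,0,0,0,0.22],[255,0,0,0,0.29],[255,0,0,0,0.335]]}}

```text
t: 56.6
eef_pos: [0.5953, 0.2558, 0.1709]
tool_rot: [3.14, -0.0, 1.113]
contact_force: [-2.9, -4.7, 7.4]
gripper_width: 0.157
grasp_force: 40.2
```

Request:
{"method": "arm_command", "body": {"deltas": [[255,0,0,0,0],[255,0,0,0,0],[60,0,0,0,0],[60,0,0,0,0],[60,0,0,0,0]]}}

```text
t: 57.1
eef_pos: [0.5949, 0.2565, 0.1693]
tool_rot: [3.141, -0.0, 1.118]
contact_force: [1.1, -0.3, 0.9]
gripper_width: 0.662
grasp_force: 0.0
```

Request:
{"method": "arm_command", "body": {"deltas": [[60,0,0,-0.3,0],[60,0,0,-0.7,0],[60,0,0,-1,0],[60,0,0,-1,0],[60,0,0,-1,0]]}}

```text
t: 57.6
eef_pos: [0.595, 0.2564, 0.2895]
tool_rot: [3.141, -0.001, 1.118]
contact_force: [-1.3, 0.4, -2.2]
gripper_width: 0.763
grasp_force: 0.0
```

Run:
```python
from h import *
st(); p=snapshot("wrist"); save(p,"w18"); knob(p,(.595,.2563)); blocks(p,zr=(.165,.195)); hooks(p,np.array([.595,.256]))
```

```text
{'t': 57.6, 'eef_pos': [0.595, 0.2564, 0.2895], 'tool_rot': [3.1409, -0.0008, 1.1175], 'joint_pos': [0.3351, 0.4858, 1.3049, 0.0001, 1.3498, 0.7883], 'contact_force': [-1.2637, 0.4121, -2.23], 'gripper_width': 0.7633, 'grasp_force': 0.0}
knob c [595.  256.1] z 0.1989 size 13.3 48.9 thick ang -26.2 1003
red c [632.6 327. ] z 0.1787 size 12.0 43.3 thick ang 89.7 px [237, 71, 52, 35, 804]
red c [550.9 324.5] z 0.1787 size 12.4 43.5 thick ang -57.5 px [161, 110, 35, 50, 817]
red c [674.2 260.7] z 0.1786 size 12.4 43.6 thick ang 5.5 px [322, 114, 36, 50, 818]
red c [638.8 190.2] z 0.1787 size 11.7 42.7 thick ang -57.5 px [315, 202, 36, 43, 661]
red c [559.1 184.7] z 0.1787 size 12.2 42.1 thick ang 64.9 px [236, 253, 45, 17, 684]
hook 0.81 [0.6326 0.3262] r 0.08 ang 61.9
hook 0.78 [0.6736 0.2558] r 0.079 ang 359.9
hook 0.77 [0.5516 0.3221] r 0.079 ang 123.3
hook 0.6 [0.5139 0.2494] r 0.081 ang 184.7
hook 0.55 [ 0.6306 -0.0454] r 0.303 ang 276.7
```

Request:
{"method": "arm_command", "body": {"deltas": [[0,-0.867,0.536,0,0.371],[0,-0.867,0.536,0,0.371],[0,-0.867,0.536,0,0.371],[0,-0.867,0.536,0,0.371],[0,-0.867,0.536,0,0.371]]}}

```text
t: 58.2
eef_pos: [0.6069, 0.1338, 0.2878]
tool_rot: [-3.141, 0.002, 0.531]
contact_force: [-0.0, -0.2, -0.5]
gripper_width: 1.003
grasp_force: 0.0
```

Request:
{"method": "arm_command", "body": {"deltas": [[0,-0.428,0.925,0,0.371],[0,-0.428,0.925,0,0.371],[0,-0.428,0.925,0,0.371],[0,-0.428,0.925,0,0.371],[0,-0.428,0.925,0,0.371]]}}

```text
t: 58.7
eef_pos: [0.6193, 0.0129, 0.2882]
tool_rot: [-3.141, 0.002, -0.047]
contact_force: [0.4, -0.9, 0.2]
gripper_width: 0.997
grasp_force: 0.0
```

Request:
{"method": "arm_command", "body": {"deltas": [[0,0.151,1,0,0],[0,0.151,1,0,0],[0,0.151,1,0,0],[0,0.151,1,0,0],[0,0.151,1,0,0]]}}

```text
t: 59.2
eef_pos: [0.6318, -0.1069, 0.2885]
tool_rot: [-3.141, 0.001, -0.043]
contact_force: [-0.6, -0.5, -0.1]
gripper_width: 1.0
grasp_force: 0.0
```

Run:
```python
from h import *
st(); p=snapshot("wrist"); aim(p,z=.1005)
```

```text
{'t': 59.2, 'eef_pos': [0.6318, -0.1069, 0.2885], 'tool_rot': [-3.1411, 0.001, -0.0433], 'joint_pos': [-0.2403, 0.4735, 1.3262, 0.0003, 1.343, 1.3737], 'contact_force': [-0.5777, -0.4628, -0.1411], 'gripper_width': 1.0, 'grasp_force': 0.0}
red c [637.2 171.8] z 0.1236 size 6.7 40.3 thick ang 75.3 px [0, 153, 26, 39, 484]
red c [567.2 169.9] z 0.1294 size 10.0 34.1 thick ang -70.0 px [5, 213, 33, 34, 589]
red c [546.4 181.8] z 0.1336 size 6.8 21.9 thick ang 37.3 px [8, 247, 14, 14, 94]
blue c [772.9  -1.4] z 0.1299 size 23.2 23.4 thick ang -11.1 px [125, 11, 29, 29, 651]
blue c [ 633.6 -108.5] z 0.1299 size 11.3 41.3 thick ang 87.3 px [255, 142, 12, 46, 484]
go [0.015 0.017 1.569] turn -1.998 yaw now -2.49
```

Request:
{"method": "arm_command", "body": {"deltas": [[0,0.01,0.017,0.4,0.002],[0,0.01,0.017,0.8,0.002],[0,0.01,0.017,1.0,0.002],[0,0.01,0.017,1.0,0.002]]}}

```text
t: 59.65
eef_pos: [0.6312, -0.1078, 0.1655]
tool_rot: [-3.14, 0.006, -0.047]
contact_force: [-0.0, -0.3, 0.9]
gripper_width: 0.999
grasp_force: 0.0
```

Request:
{"method": "arm_command", "body": {"deltas": [[0,0,0,0.3,0],[0,0,0,0.567,0],[0,0,0,0.567,0],[255,0,0,0.567,0],[255,0,0,0.567,0]], "squeeze": 40}}

```text
t: 60.15
eef_pos: [0.6344, -0.1098, 0.1039]
tool_rot: [3.141, -0.004, -0.05]
contact_force: [0.1, 0.4, -0.3]
gripper_width: 0.695
grasp_force: 0.0
```

Request:
{"method": "arm_command", "body": {"deltas": [[255,0,0,0,0],[255,0,0,0,0],[255,0,0,0,0],[255,0,0,0,0],[255,0,0,0,0]]}}

```text
t: 60.65
eef_pos: [0.6333, -0.1098, 0.1017]
tool_rot: [-3.142, -0.001, -0.051]
contact_force: [-0.9, 1.8, 4.8]
gripper_width: 0.132
grasp_force: 41.0
```

Request:
{"method": "arm_command", "body": {"deltas": [[255,0,0,-0.1,0],[255,0,0,-0.3,0],[255,0,0,-0.6,0],[255,0,0,-0.9,0],[255,0,0,-0.9,0]]}}

```text
t: 61.15
eef_pos: [0.6349, -0.1105, 0.2149]
tool_rot: [3.14, -0.008, -0.051]
contact_force: [-0.3, 0.7, -1.5]
gripper_width: 0.131
grasp_force: 39.9
```

Request:
{"method": "arm_command", "body": {"deltas": [[255,-0.832,-0.624,0,-0.477],[255,-0.832,-0.624,0,-0.477],[255,-0.832,-0.624,0,-0.477],[255,-0.832,-0.624,0,-0.477],[255,-0.832,-0.624,0,-0.477]]}}

```text
t: 61.65
eef_pos: [0.5363, -0.0295, 0.2091]
tool_rot: [-3.141, 0.001, 0.705]
contact_force: [-0.4, -0.5, -2.3]
gripper_width: 0.138
grasp_force: 40.0
```

Request:
{"method": "arm_command", "body": {"deltas": [[255,-0.185,-1,0,-0.477],[255,-0.185,-1,0,-0.477],[255,-0.185,-1,0,-0.477],[255,-0.185,-1,0,-0.477],[255,-0.185,-1,0,-0.477]]}}

```text
t: 62.15
eef_pos: [0.4422, 0.048, 0.2091]
tool_rot: [-3.141, 0.0, 1.454]
contact_force: [-0.4, -0.2, -1.7]
gripper_width: 0.133
grasp_force: 40.4
```

Request:
{"method": "arm_command", "body": {"deltas": [[255,0,0,0,-0.12],[255,0,0,0,-0.12],[255,0,0,0,-0.12],[255,0,0,0,-0.12]]}}

```text
t: 62.55
eef_pos: [0.4427, 0.0476, 0.209]
tool_rot: [-3.141, 0.0, 1.634]
contact_force: [-0.6, -1.1, -2.9]
gripper_width: 0.136
grasp_force: 40.4
```

Run:
```python
from h import *
st(); go(.4404,.2452,.1663,94)
```

```text
{'t': 62.55, 'eef_pos': [0.4427, 0.0476, 0.209], 'tool_rot': [-3.1411, 0.0001, 1.6342], 'joint_pos': [0.0025, 0.188, 1.933, -0.0001, 1.0212, -0.0608], 'contact_force': [-0.6403, -1.0593, -2.8535], 'gripper_width': 0.1358, 'grasp_force': 40.4074}
go [1.645 0.085 0.355] turn -0.004 yaw now 93.63
```

Request:
{"method": "arm_command", "body": {"deltas": [[255,0.82,0.085,0,-0.004],[255,0.82,0.085,0,-0.004],[255,0.82,0.085,0,-0.004],[255,0.82,0.085,0,-0.004]]}}

```text
t: 62.95
eef_pos: [0.4464, 0.1472, 0.2088]
tool_rot: [-3.141, 0.0, 1.643]
contact_force: [0.1, -0.4, -2.1]
gripper_width: 0.134
grasp_force: 40.3
```

Request:
{"method": "arm_command", "body": {"deltas": [[255,0.82,0,0.1,0],[255,0.825,0,0.25,0],[255,0.825,0,0.35,0],[255,0.825,0,0.35,0],[255,0.825,0,0.35,0]]}}

```text
t: 63.45
eef_pos: [0.44, 0.2441, 0.1673]
tool_rot: [-3.141, 0.0, 1.641]
contact_force: [-0.6, -0.1, -1.2]
gripper_width: 0.136
grasp_force: 40.3
```

Run:
```python
from h import *
st(); p=snapshot("wrist"); save(p,"w19"); held(cloud(p),p["color"],robot.state(),"blue"); hooks(p,np.array([.595,.256]))
go(.5152,.2504,.1668,94)
```

```text
{'t': 63.45, 'eef_pos': [0.44, 0.2441, 0.1673], 'tool_rot': [-3.1412, 0.0005, 1.6407], 'joint_pos': [0.4141, 0.3476, 1.8346, -0.0003, 0.96, 0.3445], 'contact_force': [-0.581, -0.0931, -1.2289], 'gripper_width': 0.136, 'grasp_force': 40.3104}
sole top z -68.8 (expect -66) front tx 26.3 (25) ty [-26.2  25.1] (-27,27) n 3257
8 [-26.2  25.5]
13 [-26.   25.3]
18 [-26.6  25.1]
hook 0.8 [0.549  0.3222] r 0.081 ang 124.8
hook 0.73 [0.5129 0.249 ] r 0.082 ang 184.9
go [0.008 0.626 0.01 ] turn -0.0 yaw now 93.98
```

Request:
{"method": "arm_command", "body": {"deltas": [[255,0,0.1,0,0],[255,0,0.25,0,0],[255,0,0.4,0,0],[255,0,0.53,0,0],[255,0,0.626,0,0]]}}

```text
t: 64.05
eef_pos: [0.5165, 0.2501, 0.1676]
tool_rot: [3.14, -0.0, 1.641]
contact_force: [-0.9, -0.3, -2.5]
gripper_width: 0.127
grasp_force: 40.3
```

Request:
{"method": "arm_command", "body": {"deltas": [[255,0,0,0,0],[255,0,0,0.04,0],[255,0,0,0.08,0],[255,0,0,0.115,0],[255,0,0,0.13,0]]}}

```text
t: 64.55
eef_pos: [0.5141, 0.2506, 0.1509]
tool_rot: [-3.141, 0.0, 1.642]
contact_force: [-0.3, 0.4, -2.3]
gripper_width: 0.131
grasp_force: 40.3
```

Request:
{"method": "arm_command", "body": {"deltas": [[255,0,0,0,0],[205,0,0,0,0],[195,0,0,0,0],[190,0,0,0,0],[190,0,0,0,0]]}}

```text
t: 65.05
eef_pos: [0.5147, 0.2506, 0.1517]
tool_rot: [3.141, -0.0, 1.642]
contact_force: [-0.8, -0.1, 0.2]
gripper_width: 0.256
grasp_force: 0.0
```

Request:
{"method": "arm_command", "body": {"deltas": [[190,0,0,0,0],[190,0,0,-0.1,0],[190,0,0,-0.4,0],[190,0,0,-0.8,0],[190,0,0,-1,0]]}}

```text
t: 65.55
eef_pos: [0.5155, 0.251, 0.2764]
tool_rot: [3.137, -0.001, 1.642]
contact_force: [0.6, 0.3, -0.4]
gripper_width: 0.254
grasp_force: 0.0
```

Request:
{"method": "arm_command", "body": {"deltas": [[190,0,0,-0.4,0],[190,0,0,-0.4,0],[190,0,0,-0.4,0],[190,0,0,-0.4,0],[190,0,0,-0.4,0]]}}

```text
t: 66.05
eef_pos: [0.5142, 0.2504, 0.3185]
tool_rot: [-3.14, 0.001, 1.642]
contact_force: [0.5, -0.4, -0.4]
gripper_width: 0.255
grasp_force: 0.0
```

Run:
```python
from h import *
st(); p=snapshot("wrist"); save(p,"w20"); blocks(p,zr=(.165,.195))
p=snapshot("top"); save(p,"top2"); W=cloud(p); q=W[(W[...,2]>.085)&(W[...,2]<.105)&(W[...,1]<-.17)&(W[...,1]>-.28)&(abs(W[...,0]-.625)<.03)]; print(q.mean(0).round(4))
for k in("glue","tape","offcut"):
    print(k,[(round(m["conf"],2),onz(p,*m["location"],0).round(3)) for m in mark_of(p,k)[:1]])
```

```text
{'t': 66.05, 'eef_pos': [0.5142, 0.2504, 0.3185], 'tool_rot': [-3.1396, 0.0006, 1.6421], 'joint_pos': [0.3718, 0.3196, 1.4776, -0.0, 1.3464, 0.3005], 'contact_force': [0.5193, -0.357, -0.4292], 'gripper_width': 0.2547, 'grasp_force': 0.0}
red c [550.9 324.8] z 0.1786 size 12.2 44.3 thick ang -58.7 px [281, 82, 48, 33, 684]
red c [631.8 326.8] z 0.1786 size 12.1 43.5 thick ang -89.5 px [366, 95, 51, 17, 629]
red c [673.2 259.4] z 0.1782 size 11.2 43.8 thick ang 3.7 px [408, 153, 22, 46, 686]
red c [542.1 194.1] z 0.1752 size 5.2 12.5 thick ang -54.4 px [278, 222, 13, 14, 52]
red c [637.7 189.8] z 0.1783 size 12.5 42.1 thick ang -56.2 px [351, 222, 43, 31, 616]
red c [567.6 184.1] z 0.1779 size 7.1 27.8 thick ang 52.3 px [293, 227, 24, 24, 140]
blue c [514.2 252.8] z 0.1787 size 11.7 43.5 thick ang 3.8 px [253, 149, 13, 46, 544]
[ 0.6249 -0.2108  0.0931]
glue [(0.59, array([0.76 , 0.007, 0.   ]))]
tape [(0.58, array([0.35 , 0.165, 0.   ]))]
offcut [(0.67, array([ 0.545, -0.514,  0.   ]))]
```

View pics/w20.png

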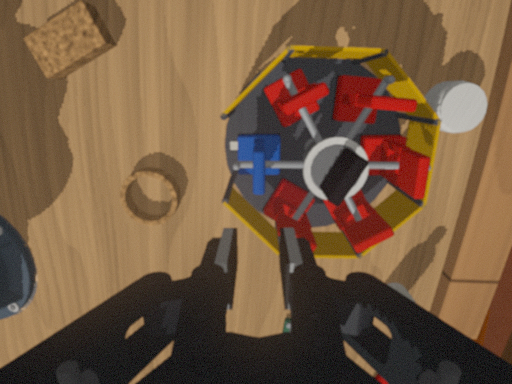

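Request:
{"method": "arm_command", "body": {"deltas": [[190,0,0,0,0],[190,0,0,0,0],[190,0,0,0,0],[190,0,0,0,0],[190,0,0,0,0]]}}

```text
t: 66.8
eef_pos: [0.5146, 0.2506, 0.3195]
tool_rot: [-3.142, -0.0, 1.642]
contact_force: [-0.0, 0.3, 0.1]
gripper_width: 0.256
grasp_force: 0.0
```

Request:
{"method": "arm_command", "body": {"deltas": [[190,0,0,0,0],[190,0,0,0,0],[190,0,0,0,0],[190,0,0,0,0],[190,0,0,0,0]]}}

```text
t: 67.3
eef_pos: [0.5146, 0.2506, 0.3195]
tool_rot: [-3.142, -0.0, 1.642]
contact_force: [-1.2, 0.0, 0.4]
gripper_width: 0.256
grasp_force: 0.0
```

Run:
```python
from h import *
p=snapshot("wrist"); b=blocks(p,zr=(.165,.195))
print(robot.close_job())
```

```text
red c [550.9 324.8] z 0.1786 size 12.3 44.1 thick ang -58.0 px [280, 83, 48, 32, 671]
red c [631.7 326.8] z 0.1786 size 12.2 43.0 thick ang -89.3 px [365, 95, 50, 17, 626]
red c [673.5 259.1] z 0.1783 size 11.8 44.2 thick ang 4.6 px [407, 154, 21, 45, 685]
red c [541.7 193.4] z 0.1768 size 4.1 11.7 thick ang -39.4 px [277, 222, 14, 14, 66]
red c [637.5 190. ] z 0.1783 size 12.6 42.2 thick ang -57.0 px [350, 222, 43, 30, 611]
red c [567.9 184.2] z 0.1781 size 5.9 25.1 thick ang 54.3 px [294, 228, 22, 22, 126]
blue c [514.  252.7] z 0.1787 size 11.5 43.8 thick ang 4.3 px [252, 149, 13, 46, 521]
the job is handed in; nothing more can be done
None
```

Job handed in at about 67 s with no verdict returned: the blue block was struck in the nest, it and all three red blocks hang on hooks 2 to 5, and the striker is uncocked; a block knocked mid-run still hangs, skewed about 25°, on hook 4.

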